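# Tip a cover plate out to the tray corner and slide it into the switch panel

### The arm

A 6-joint arm with a two-finger parallel gripper is mounted at the origin on the work surface. World frame = base frame: x ahead of the robot, y to its left, z up, the work surface at z = 0. Lengths are in m, angles in degrees, forces in N, time in s.
With the tool pointing down it reaches from about 0.3 to 0.75 m from the base axis. Payload 8.5 kg.
Tool frame: the origin (TCP) lies at the very end of the fingers, on their centre line; the grasp point (between the pads) lies grasp_offset behind it (grasp_offset is the distance from the TCP to the grasp point, in m); x points along the fingers, z is the direction in which the jaws open and shut, and the axes are right-handed (so a half turn about x gives the same grasp; the last joint's range is limited). The gripper opens to 85 mm and grips with 20 to 120 N. Pads are 22 mm wide; open, the fingers measure 114 mm over their backs; the gripper's body (76 mm by 85 mm) begins 54 mm behind the grasp point. The pads swing forward as they close: fully open they stand 13 mm farther back than shut.
Start: joints at [-86.305, 21.807, 74.336, -0, 83.858, -12.336], TCP at [0.152, -0.529, 0.231] pointing down, gripper open.
Joint ranges: [-178.18, 178.18], [-50.72, 133.34], [12.68, 142.11], [-81.47, 261.47], [9.98, 163.14], [-165.26, 165.26]. Speed limits (degrees/s): [136.94, 136.94, 180, 180, 180, 180].

### API

Orientations are given as a 3x3 rotation matrix whose columns are the frame's x, y, z axes.
In Python, from rig import observe, get_image, close_job, recognise, grasp_offset gives the robot as it stands.
- The arm moves only by the tool drive_tool, never from a script. Its argument "targets" is a list that holds one entry, the list of rows, each a list of 7 numbers: the shift along the tool's x, y, z in units of 50 mm (1.0 is 50 mm), then the turn, a rotation vector about the tool's x, y, z in rad, then the opening, from -1 (shut) to 1 (fully open), so that 0 is half open. A call has 1 to 5 rows; each row shifts and turns the commanded pose from where the row before left it, along the tool's axes as they then stand; what a row does not reach is not made up. A row lasts 1/10 s, in which the tool goes at most 50 mm and 8.59 degrees, less where a joint would pass 70% of its speed; a pose out of reach is approached as far as the arm can. A call is refused whole if a number of a shift passes 1 or a number of a turn 0.15, either way. A call with a gripper value outside its range is refused whole. The fingers move at their own pace and stop on an object; "force" is the grip in N (left out, the last holds). Time passes only in rows, so rows that do not move let the fingers close. It gives the time, the measured TCP pose, the force and the opening at its end, in the units of the state.
- observe(): the state, without advancing time (a new reading comes with each control period).
- get_image(name): name is "scene" or "top" or "wrist"; returns a dict with "image" (480x640x3 uint8, red, green, blue), "fx", "fy", "cx", "cy" (pixels), "k1" (the pictures are not rectified: a ray, as slopes to the right and down, at radius r is drawn at 1 + k1 r^2 times it, then the intrinsics apply), "rvec" (rotation vector, rad) and "tvec" (3), from world to camera coordinates, as OpenCV has them. Camera axes: x right, y down, z forward; pixel columns grow to the right and rows downward; lengths in m; the calibration is good to about 2 mm. A picture is of the moment at which its call begins. There is no depth.
- close_job(): hands the job in, once; it reports no verdict.
Trained networks look in a picture, given as the dict that the camera call returned (one of the last four; its "shot" number tells which), for a name from the list of things; names that differ only in an ending like _2 or _b are one class to them, and where a whole thing is asked for, a point or a joint stands for the part that bears it (a point fixed in the world has none). Each returns a list of dicts, best first, with "p" (0 to 1); they miss things now and then, are a little off and sometimes report something else, mostly with a low value. They report only what shows in the picture. A call takes as long as a camera call.
- recognise(label, picture): "at" ([column, row] as shares, 0 to 1, of the picture: columns of its width, rows of its height, amid what is visible of it).
The state is a dict: "time_s": time; "q": joint angles; "qvel": joint speeds; "joint_efforts": joint torques, N m; "position": TCP position; "tool_rot": TCP orientation; "ft_force": force on the tool from outside, world axes, zero at the start; "wrist_torque": the same for the moment, N m; "grip_width": finger opening in m.
Only numpy, scipy, OpenCV 4.12 (cv2) and the standard library are available. Lean on these libraries where they do the work, as an engineer would, in place of code of your own. Each camera call takes 0.05 s, during which the arm holds its last target.

### The job

Lift the tipping tray by its pull bar so that the green plate slides into the tray's cut-away low corner, then lower the tray level again. Take the plate out by its narrow tongue, lay it flat on the cork pad and let go; then pick it up by its wide part and slide the tongue fully home under the brass keeper of the clamped switch panel, shoulders against the keeper blocks, and leave it lying there. Do not disturb the brass bowl, the starter switch or the green jewel lamp.

Things in the scene. Friction and masses are not known exactly. Their poses are not given: they have to be found in the camera images.
- tray (a joint): Hinge of the polished steel tray, rad: 0 = level (at rest), grows as the bar end is lifted, stop at 0.5. The tray (0.6 kg) falls back if let go; lifting at the bar takes 2 to 5 N. The plate begins to slide somewhere between 0.15 and 0.3; at 0.45 it runs all the way.
- tray_hinge (a point): Point on the tray's hinge axis, 40 mm above the bench; does not move as the tray tips. Its frame is the fixed stand's: y along the level hinge axis, x level towards the pull bar, z up.
- tray_bar (a point): Middle of the tray's pull bar: dark round steel bar 12 mm thick, parallel to the hinge axis, 72 mm clear between its two arms, 37 mm free between bar and tray. Tray level: 70 mm above the bench, and 187 mm along x, 35 mm along y, 30 mm up from tray_hinge. Moves on an arc about the hinge axis; the pinched bar can turn between the fingers. Axes: the tray's own.
- tray_corner (a point): Where plate_center comes to lie when the plate is in the tray's low corner. Axes are the tray's own: -x to the low end wall, +y to the corner's side wall. The tray's x is turned 15 degrees anticlockwise (from above) from the stand's x, so tipping drives the plate to -x and +y until it lies flush with both walls.
- plate_center (a point): Centre (half-way up) of the loose green aluminium plate, 130 mm long, 8 mm thick, about 0.15 kg. x to the tongue end, z up. Wide part 64 mm wide, x = -65 to +20 mm; tongue 40 mm wide, x = +20 to +65 mm (last 6 mm 34 mm wide); shoulders at x = +20 mm. Starts flat in the tray, 35 mm or more short of the corner, tongue towards the low end wall.
- pad: Fixed cork pad on the bench, 190 mm along its x, 120 mm along its y, 6 mm thick; origin at the centre of its underside.
- panel_home (a point): Where plate_center lies when the plate is fully home in the panel, 44 mm above the bench; fixed. The plate slides in level along +x, tongue first; z is up. It lies on a bed strip 40 mm wide (y), top 40 mm above the bench, from x = -60 to +65 mm; its wide part overhangs the strip 12 mm on each side. The shoulders meet the brass blocks at x = +20 mm.
- compass_bowl: Loose brass compass bowl, 96 mm across, 50 mm high; origin under its centre. Bystander.
- starter_switch: Loose chrome starter switch, 48 mm across, 50 mm high; origin under its centre. Bystander.
- jewel_lamp: Loose indicator lamp with a green glass jewel, 44 mm across, 42 mm high; origin under its centre. Bystander.
- tipper: Fixed grey stand of the tray, origin on the bench below tray_hinge, same axes. Tray inside: 205 x 84 mm, walls 4 mm thick, 17 mm high; level, its floor is 55 mm above the bench. For 57 mm from the low end wall the side walls are missing and the floor is a strip 26 mm wide under the tongue, so fingers can pass down beside the tongue (free down to 8 mm above the bench).
- panel: Fixed grey switch panel in its clamp, top 28 mm above the bench; origin on the bench 20 mm along +x from panel_home, same axes. Brass keeper blocks x = 0 to 50 mm, 46 mm apart (3 mm play each side of the tongue); brass strap across them x = 10 to 50 mm, underside 54 mm, top 59 mm above the bench (6 mm play over the tongue). Beyond x = 65 mm: switches and clamp up to 61 mm high.

How it is judged (in metres and radians):
On the way, in this order (a step that is already met when the one before it is completed fails the run):
1. the tray is tipped, the plate in it (value of joint tray above 0.1 rad and z of plate_center in the frame of tray_corner below 0.01 m and distance between plate_center and tray_corner below 0.1 m), for 0.05 s.
2. the tray is level again and the plate lies in its low corner (value of joint tray below 0.04 rad and distance between plate_center and tray_corner below 0.012 m), for 0.1 s.
3. the plate lies flat on the cork pad, let go (x of plate_center in the frame of pad between -0.095 and 0.095 m and y of plate_center in the frame of pad between -0.06 and 0.06 m and z of plate_center in the frame of pad between 0.007 and 0.014 m and angle between plate_center's own z axis and vertical below 0.1 rad and contact force between the fingers and plate below 0.1 N and linear speed of plate below 0.02 m/s), for 0.2 s.
4. the plate is picked up off the pad by its wide part (contact force between the fingers and plate above 0.5 N and x of the grasp point in the frame of plate_center below 0.02 m and z of plate_center in the frame of pad above 0.02 m), for 0.1 s.
At the end, for the whole second after the job is handed in: The plate lies level on the panel's bed, its centre within 5 mm along, 6 mm across and 4 mm in height of the home point, straight within 0.12 rad, tongue under the keeper, released and at rest; the tray is level (joint under 0.04 rad) (x of plate_center in the frame of panel_home between -0.005 and 0.005 m and y of plate_center in the frame of panel_home between -0.006 and 0.006 m and z of plate_center in the frame of panel_home between -0.004 and 0.004 m and angle between the x axis of plate_center and the x axis of panel_home, either way round below 0.12 rad and angle between plate_center's own z axis and vertical below 0.08 rad and contact force between the fingers and plate below 0.1 N and linear speed of plate below 0.02 m/s and value of joint tray below 0.04 rad); the robot touches nothing.
It fails at once if a bystander is moved more than 20 mm (distance of any of compass_bowl, starter_switch, jewel_lamp from where it was at the start of the episode above 0.02 m).
It also fails if it takes over 64 s, if anything falls off the work surface, if the arm or the gripper's body presses on something with over 40 N, if the wrist force passes 120 N, or if a joint passes its speed limit or range.

## Working session

There is one attempt and no reset: what is moved stays moved. The work goes in short steps, Python scripts to look and compute and a tool call to move; the robot and the scene stay as the last step left them, time stands still between calls to the robot, and variables do not carry over. Pictures are saved under pics/ and viewed, and the job is handed in when it is done.

Besides the shell and the picture viewer there is one more tool, called after "Call:" as name(argument=value, ...), one argument or row to a line, values as JSON. drive_tool: Moves the arm, as the interface text tells. Its arguments: {"type":"object","properties":{"targets":{"type":"array"},"force":{"type":"number"}},"required":["targets"]}

```bash
ls; mkdir -p pics; cat > h.py <<'E'
import numpy as np, cv2
from rig import observe, get_image, recognise, grasp_offset
def save(p,name):
    cv2.imwrite('pics/'+name+'.png', cv2.cvtColor(p['image'],cv2.COLOR_RGB2BGR))
def K(p): return np.array([[p['fx'],0,p['cx']],[0,p['fy'],p['cy']],[0,0,1.]])
def D(p): return np.array([p['k1'],0,0,0,0.])
def pix2z(p,uv,z):
    R=cv2.Rodrigues(np.array(p['rvec'],float))[0];t=np.array(p['tvec'],float)
    uv=np.array(uv,float).reshape(-1,1,2)
    n=cv2.undistortPoints(uv,K(p),D(p)).reshape(-1,2)
    C=-R.T@t
    out=[]
    for a in n:
        d=R.T@np.array([a[0],a[1],1]); s=(z-C[2])/d[2]; out.append(C+s*d)
    return np.array(out)
def proj(p,X):
    return cv2.projectPoints(np.array(X,float).reshape(-1,1,3),np.array(p['rvec'],float),np.array(p['tvec'],float),K(p),D(p))[0].reshape(-1,2)
E
python3 - <<'E'
from h import *
o=observe();print({k:np.round(v,3).tolist() if not isinstance(v,dict) else v for k,v in o.items()})
print(grasp_offset if not callable(grasp_offset) else grasp_offset())
for n in ['top','scene']:
    p=get_image(n);save(p,n+'0');np.save(n+'0.npy',p,allow_pickle=True)
    R=cv2.Rodrigues(np.array(p['rvec'],float))[0];print(n,p['fx'],p['k1'],-R.T@np.array(p['tvec']))
    for l in ['tray','tray_bar','tray_hinge','tray_corner','plate_center','pad','panel_home','compass_bowl','starter_switch','jewel_lamp','tipper','panel']:
        r=recognise(l,p)
        print(l,[(round(d['p'],2),round(d['at'][0]*640),round(d['at'][1]*480)) for d in r[:2]])
E
```

```text
pics
{'time_s': 0.0, 'q': [-86.304, 21.84, 74.386, -0.001, 83.855, -12.334], 'qvel': [-0.028, -0.002, -0.0, -0.028, -0.057, 0.049], 'joint_efforts': [-0.002, -44.847, -23.128, -0.0, 0.005, -0.0], 'position': [0.152, -0.528, 0.231], 'tool_rot': [[-0.0, 0.961, 0.276], [0.001, 0.276, -0.961], [-1.0, 0.0, -0.001]], 'ft_force': [-0.599, -0.454, 0.423], 'wrist_torque': [0.007, -0.017, 0.063], 'grip_width': 0.085}
0.0187
top 451.4936265766047 -0.04353320721881778 [0.54129339 0.04209118 0.89879334]
tray [(0.9, 229, 271)]
tray_bar [(0.91, 225, 272)]
tray_hinge [(0.61, 246, 266)]
tray_corner [(0.56, 228, 275)]
plate_center [(0.71, 213, 262)]
pad [(0.67, 360, 289), (0.32, 244, 267)]
panel_home [(0.88, 527, 308)]
compass_bowl [(0.97, 321, 164)]
starter_switch [(0.64, 415, 181)]
jewel_lamp [(0.82, 217, 178), (0.61, 227, 272)]
tipper [(0.86, 243, 269)]
panel []
scene 461.02495854722724 -0.01337486088181711 [ 1.0963882  -0.18292185  0.68530974]
tray [(0.7, 390, 223)]
tray_bar [(0.9, 377, 207), (0.52, 444, 287)]
tray_hinge [(0.74, 380, 229)]
tray_corner [(0.92, 378, 210), (0.44, 256, 258)]
plate_center [(0.79, 397, 210), (0.29, 72, 289)]
pad [(0.78, 253, 259), (0.74, 375, 206)]
panel_home [(0.68, 75, 290)]
compass_bowl [(0.96, 353, 326)]
starter_switch [(0.7, 231, 362), (0.21, 72, 291)]
jewel_lamp [(0.68, 442, 286)]
tipper [(0.71, 382, 232)]
panel [(0.59, 69, 286), (0.58, 397, 211)]
```

View pics/top0.png

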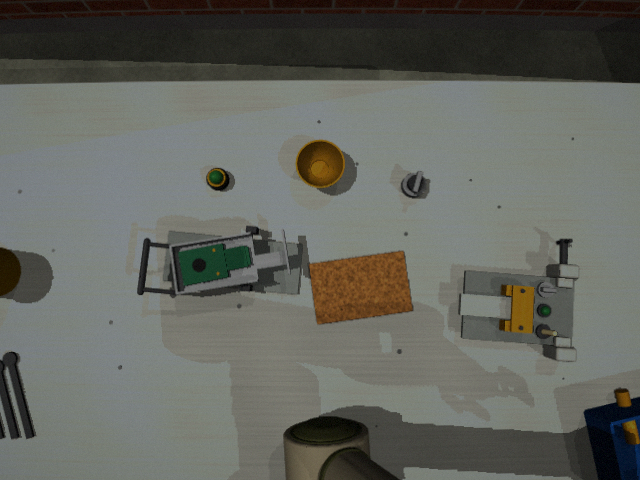

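View pics/scene0.png

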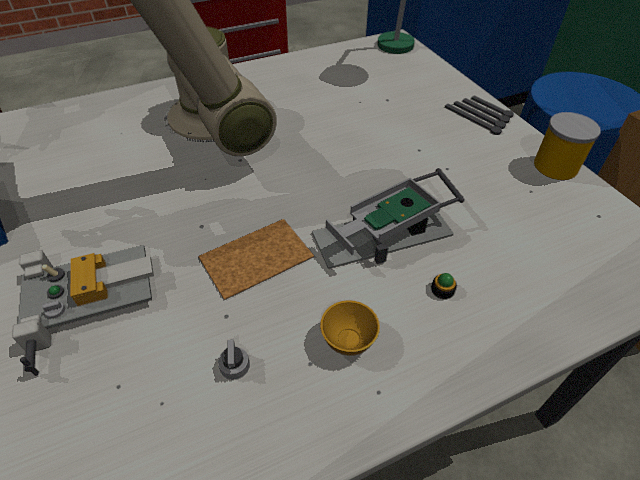

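```bash
python3 - <<'E'
import cv2
a=cv2.imread('pics/top0.png')
cv2.imwrite('pics/t_tray.png',cv2.resize(a[190:350,130:330],None,fx=4,fy=3.75,interpolation=cv2.INTER_CUBIC)[:600,:800])
cv2.imwrite('pics/t_panel.png',cv2.resize(a[220:370,440:640],None,fx=4,fy=4,interpolation=cv2.INTER_CUBIC))
E
```

```text
(no output)
```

View crops.

View pics/t_tray.png

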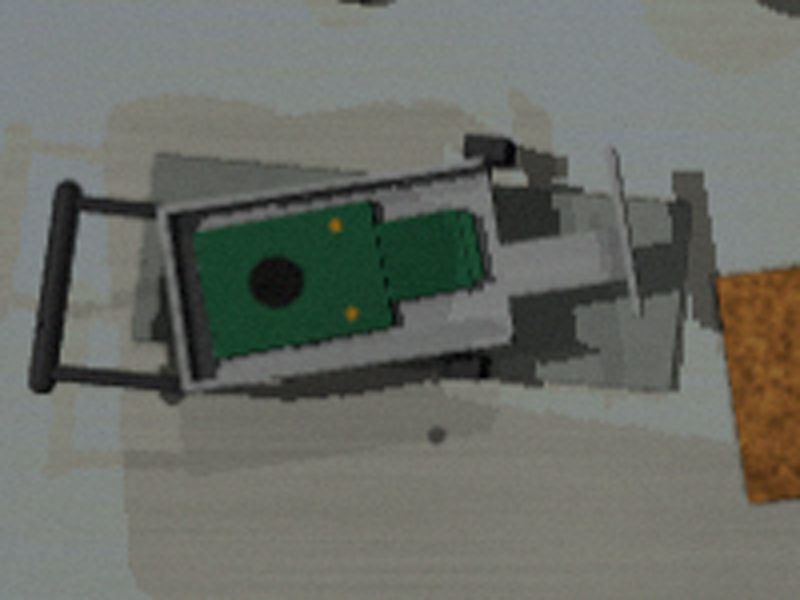

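View pics/t_panel.png

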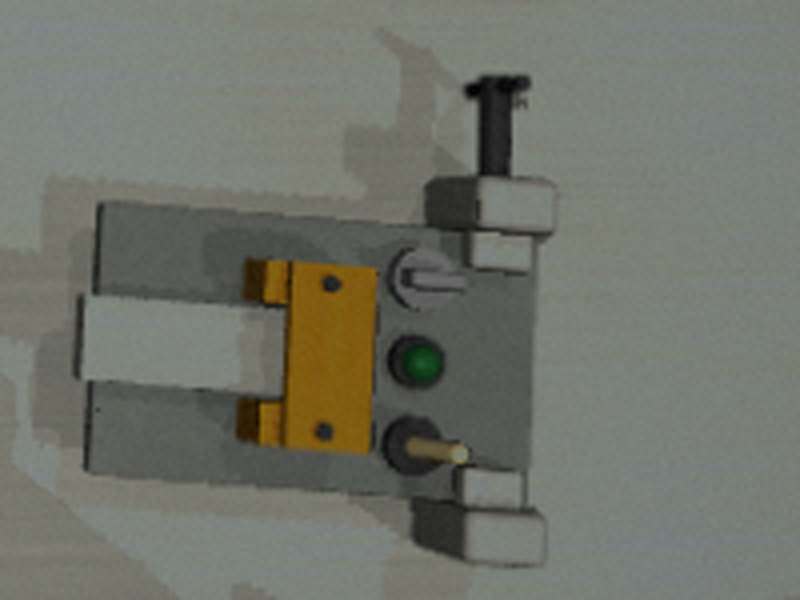

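```bash
cat > g.py <<'E'
from h import *
p=np.load('top0.npy',allow_pickle=True).item()
def cp(a): return [(440+u/4+ -0.4,220+v/4-0.4) for u,v in a]
def ct(a): return [(130+u/4-0.4,190+v/3.75-0.4) for u,v in a]
def show(n,X): print(n,np.round(X*1000,1).tolist())
bed=pix2z(p,cp([(83,294),(80,379)]),0.04);show('bed end',bed)
st=pix2z(p,cp([(290,262),(377,268),(371,453),(283,447)]),0.059);show('strap',st)
a=st.mean(0); b=bed.mean(0); d=a-b; print('panel yaw',np.degrees(np.arctan2(d[1],d[0])),np.hypot(*d[:2]))
bar=pix2z(p,ct([(68,190),(42,388)]),0.072);show('bar',bar)
d=bar[1]-bar[0];print('bar dir yaw',np.degrees(np.arctan2(d[1],d[0])),np.hypot(*d[:2]))
pl=pix2z(p,ct([(193,233),(372,202),(397,325),(218,358),(475,210),(490,283)]),0.067);show('plate',pl)
tr=pix2z(p,ct([(160,208),(488,162),(512,340),(183,388)]),0.072);show('tray top corners',tr)
ew=pix2z(p,ct([(612,150),(640,313)]),0.072);show('end wall',ew)
pad=pix2z(p,[(309,263),(404,251),(413,310),(317.5,323.5)],0.006);show('pad',pad); print(pad.mean(0))
show('bowl',pix2z(p,[(320,162)],0.03));show('switch',pix2z(p,[(413,185)],0.02));show('lamp',pix2z(p,[(217,179)],0.02))
E
python3 g.py
```

```text
bed end [[511.4, -243.0, 40.0], [471.5, -240.6, 40.0]]
strap [[526.5, -334.5, 59.0], [523.6, -375.6, 59.0], [438.4, -369.7, 59.0], [441.4, -328.3, 59.0]]
panel yaw -94.61333957528551 0.11056512985996629
bar [[608.7, 344.6, 72.0], [511.5, 353.5, 72.0]]
bar dir yaw 174.71153231537093 0.09758466375337634
plate [[587.8, 287.0, 67.0], [603.3, 203.9, 67.0], [542.8, 191.3, 67.0], [526.4, 273.8, 67.0], [599.4, 156.1, 67.0], [563.5, 148.7, 67.0]]
tray top corners [[599.8, 301.3, 72.0], [622.7, 149.7, 72.0], [535.7, 137.7, 72.0], [511.9, 288.2, 72.0]]
end wall [[628.7, 92.6, 72.0], [548.9, 79.3, 72.0]]
pad [[569.4, 44.0, 6.0], [593.2, -144.2, 6.0], [477.4, -160.0, 6.0], [451.2, 27.3, 6.0]]
[ 0.52279188 -0.05823407  0.006     ]
bowl [[766.7, 22.6, 30.0]]
switch [[723.1, -161.6, 20.0]]
lamp [[735.1, 226.7, 20.0]]
```

```bash
cat >> h.py <<'E'
def plan(pos,yaw=None,tilt=True):
    """yaw deg of tool z (tool pointing down); prints turn vec (tool, rad) and shift in tool axes (units of 50mm) before and after turning"""
    o=observe(); R=np.array(o['tool_rot']); P=np.array(o['position'])
    if yaw is None: Rt=R
    else:
        c,s=np.cos(np.radians(yaw)),np.sin(np.radians(yaw))
        z=np.array([c,s,0]);x=np.array([0,0,-1.]);Rt=np.column_stack([x,np.cross(z,x),z])
    rv=cv2.Rodrigues(R.T@Rt)[0].ravel()
    d=np.array(pos)-P
    print('t',round(o['time_s'],2),'P',P.round(4),'yaw',np.degrees(np.arctan2(R[1,2],R[0,2])).round(2),'q',np.round(o['q'],1),'w',round(o['grip_width'],4),'F',np.round(o['ft_force'],1))
    print(' d',d.round(4),'turn',rv.round(3),'shift(now)',(R.T@d/.05).round(2),'shift(after turn)',(Rt.T@d/.05).round(2))
E
python3 -c "
from h import *
plan([.5601,.349,.2],-95.3)"
```

```text
t 1.3 P [ 0.1519 -0.5286  0.2313] yaw -73.97 q [-86.3  21.8  74.3   0.   83.9 -12.3] w 0.0852 F [-0.1  0.6 -0.2]
 d [ 0.4082  0.8776 -0.0313] turn [ 0.372  0.    -0.   ] shift(now) [  0.63  12.69 -14.61] shift(after turn) [  0.63   6.51 -18.23]
```

Call:
drive_tool(
  targets=[
    [[0, 0, 0, 0.125, 0, 0, 1], [0, 0, 0, 0.125, 0, 0, 1], [0, 0, 0, 0.125, 0, 0, 1], [0, 0.45, -0.85, 0, 0, 0, 0.5], [0, 0.45, -0.85, 0, 0, 0, 0]],
  ],
  force=40,
)

```text
time_s: 1.8
position: [0.2049, -0.4476, 0.2309]
tool_rot: [[0.0, 0.995, -0.097], [0.001, -0.097, -0.995], [-1.0, 0.0, -0.001]]
ft_force: [1.0, -0.5, 0.9]
grip_width: 0.059
```

Call:
drive_tool(
  targets=[
    [[0, 0.3, -0.85, 0, 0, 0, -0.1], [0, 0.3, -0.85, 0, 0, 0, -0.1], [0, 0.3, -0.85, 0, 0, 0, -0.1], [0, 0.3, -0.85, 0, 0, 0, -0.1], [0, 0.3, -0.85, 0, 0, 0, -0.1]],
  ],
)

```text
time_s: 2.3
position: [0.3, -0.2422, 0.2315]
tool_rot: [[0.0, 0.995, -0.096], [-0.0, -0.096, -0.995], [-1.0, 0.0, 0.0]]
ft_force: [1.1, -0.0, -0.4]
grip_width: 0.0383
```

Call:
drive_tool(
  targets=[
    [[0, 0.3, -0.85, 0, 0, 0, -0.1], [0, 0.3, -0.85, 0, 0, 0, -0.1], [0, 0.3, -0.85, 0, 0, 0, -0.1], [0, 0.3, -0.85, 0, 0, 0, -0.1], [0, 0.3, -0.85, 0, 0, 0, -0.1]],
  ],
)

```text
time_s: 2.8
position: [0.3949, -0.0376, 0.2316]
tool_rot: [[0.001, 0.995, -0.095], [-0.0, -0.095, -0.995], [-1.0, 0.001, 0.0]]
ft_force: [-0.4, 0.3, -0.4]
grip_width: 0.0384
```

Call:
drive_tool(
  targets=[
    [[0, 0.25, -0.8, 0, 0, 0, -0.1], [0, 0.25, -0.8, 0, 0, 0, -0.1], [0, 0.25, -0.8, 0, 0, 0, -0.1], [0, 0.2, -0.5, 0, 0, 0, -0.1], [0, 0, 0, 0, 0, 0, -0.1]],
  ],
)

```text
time_s: 3.3
position: [0.4563, 0.1028, 0.2312]
tool_rot: [[0.0, 0.996, -0.091], [0.0, -0.091, -0.996], [-1.0, 0.0, -0.001]]
ft_force: [0.9, -1.7, 0.1]
grip_width: 0.0385
```

```bash
python3 - <<'E'
from h import *
plan([.5601,.349,.2],-95.3)
p=get_image('wrist');save(p,'w1');np.save('w1.npy',p,allow_pickle=True)
R=cv2.Rodrigues(np.array(p['rvec'],float))[0];print(p['fx'],p['k1'],-R.T@np.array(p['tvec']),R)
p=get_image('top');save(p,'top1');np.save('top1.npy',p,allow_pickle=True)
E
```

```text
t 3.3 P [0.4563 0.1028 0.2312] yaw -95.24 q [-1.9 13.5 86.7  0.  79.8 93.4] w 0.0385 F [ 0.9 -1.7  0.1]
 d [ 0.1038  0.2462 -0.0312] turn [ 0.001 -0.001 -0.   ] shift(now) [ 0.63  1.62 -5.09] shift(after turn) [ 0.62  1.61 -5.09]
352.1701963441603 -0.06397179347916662 [0.53789714 0.09503785 0.37391375] [[-9.20681518e-02 -9.95752493e-01  6.53898118e-04]
 [-9.45147794e-01  8.75958422e-02  3.14678591e-01]
 [-3.13399270e-01  2.83538459e-02 -9.49198060e-01]]
```

View pics/w1.png

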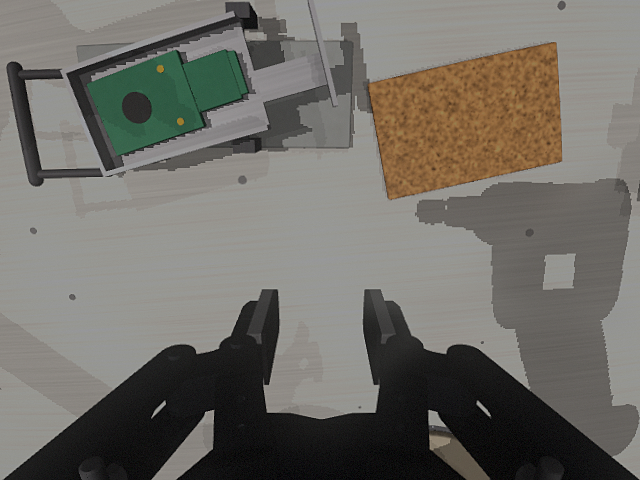

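View pics/top1.png

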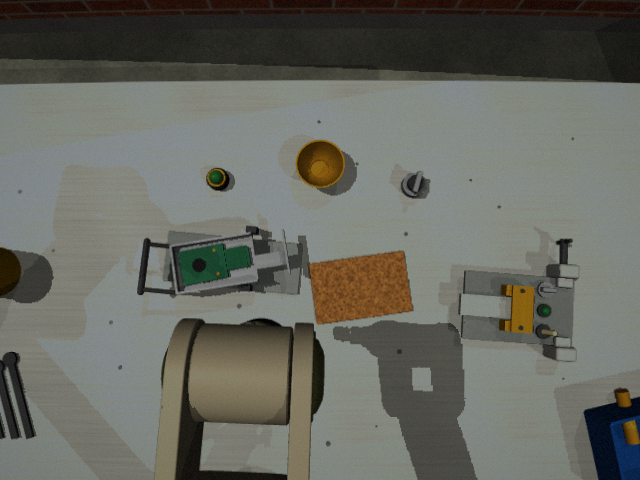

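```bash
python3 - <<'E'
from h import *
p=np.load('w1.npy',allow_pickle=True).item()
def show(n,X): print(n,np.round(X*1000,1).tolist())
b=pix2z(p,[(14,65),(36,183)],.072);show('bar',b);print(b.mean(0));d=b[1]-b[0];print(np.degrees(np.arctan2(d[1],d[0])))
q=pix2z(p,[(370,84),(556,42),(562,160),(389,198)],.006);show('pad',q);print(q.mean(0))
show('tray',pix2z(p,[(62,73),(238,11),(269,130),(106,177)],.072))
show('wall',pix2z(p,[(310,-1),(336,105)],.072))
E
```

```text
bar [[610.6, 344.1, 72.0], [511.8, 354.9, 72.0]]
[0.56115269 0.34950706 0.072     ]
173.73552150747238
pad [[567.2, 43.9, 6.0], [593.5, -140.7, 6.0], [477.2, -157.1, 6.0], [451.9, 29.7, 6.0]]
[ 0.52245931 -0.05604076  0.006     ]
tray [[598.0, 302.7, 72.0], [624.5, 150.5, 72.0], [533.9, 138.2, 72.0], [509.7, 286.8, 72.0]]
wall [[627.2, 94.8, 72.0], [548.3, 81.5, 72.0]]
```

Call:
drive_tool(
  targets=[
    [[0, 0.32, -0.7, 0, 0, 0, -0.1], [0, 0.32, -0.7, 0, 0, 0, -0.1], [0, 0.32, -0.7, 0, 0, 0, -0.1], [0, 0.32, -0.7, 0, 0, 0, -0.1], [0, 0.32, -0.7, 0, 0, 0, -0.1]],
  ],
)

```text
time_s: 3.9
position: [0.5526, 0.2669, 0.2316]
tool_rot: [[0.0, 0.995, -0.097], [-0.0, -0.097, -0.995], [-1.0, 0.0, 0.0]]
ft_force: [-0.1, -0.5, 0.0]
grip_width: 0.0384
```

```bash
python3 - <<'E'
from h import *
plan([.5601,.349,.2],-95.3)
E
```

```text
t 3.9 P [0.5526 0.2669 0.2316] yaw -95.55 q [ 14.7  28.3  63.5  -0.   88.2 110.3] w 0.0384 F [-0.1 -0.5  0. ]
 d [ 0.0075  0.0821 -0.0316] turn [-0.004  0.    -0.   ] shift(now) [ 0.63 -0.01 -1.65] shift(after turn) [ 0.63 -0.   -1.65]
```

Call:
drive_tool(
  targets=[
    [[0, 0, -0.55, 0, 0, 0, -0.1], [0.3, 0, -0.55, 0, 0, 0, -0.1], [0.6, 0, -0.55, 0, 0, 0, -0.1], [0.6, 0, 0, 0, 0, 0, -0.1], [0.5, 0, 0, 0, 0, 0, -0.1]],
  ],
)

```text
time_s: 4.4
position: [0.5595, 0.3481, 0.1296]
tool_rot: [[-0.001, 0.995, -0.096], [-0.001, -0.096, -0.995], [-1.0, -0.001, 0.001]]
ft_force: [0.4, -0.2, 0.1]
grip_width: 0.0382
```

```bash
python3 - <<'E'
from h import *
plan([.5606,.3493,.051],-95.6)
p=get_image('wrist');save(p,'w2')
E
```

```text
t 4.4 P [0.5595 0.3481 0.1296] yaw -95.49 q [ 21.6  37.3  64.1  -0.   78.7 117.1] w 0.0382 F [ 0.4 -0.2  0.1]
 d [ 0.0011  0.0012 -0.0786] turn [0.002 0.001 0.001] shift(now) [ 1.57  0.02 -0.03] shift(after turn) [ 1.57  0.02 -0.03]
```

View pics/w2.png

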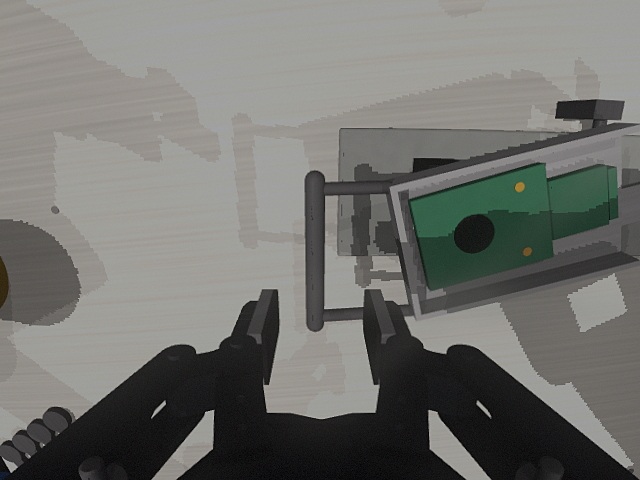

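Call:
drive_tool(
  targets=[
    [[0.5, 0, -0.03, 0, 0, 0, -0.1], [0.5, 0, 0, 0, 0, 0, -0.1], [0.4, 0, 0, 0, 0, 0, -0.1], [0.15, 0, 0, 0, 0, 0, -0.1], [0, 0, 0, 0, 0, 0, -0.4]],
  ],
  force=30,
)

```text
time_s: 4.95
position: [0.5601, 0.3497, 0.0538]
tool_rot: [[-0.001, 0.995, -0.096], [-0.0, -0.096, -0.995], [-1.0, -0.001, 0.001]]
ft_force: [-0.3, 0.2, 0.4]
grip_width: 0.026
```

Call:
drive_tool(
  targets=[
    [[0, 0, 0, 0, 0, 0, -0.7], [0, 0, 0, 0, 0, 0, -0.9], [0, 0, 0, 0, 0, 0, -0.9], [0, 0, 0, 0, 0, 0, -0.9]],
  ],
)

```text
time_s: 5.35
position: [0.5607, 0.3517, 0.0556]
tool_rot: [[0.004, 0.995, -0.095], [0.003, -0.095, -0.995], [-1.0, 0.003, -0.003]]
ft_force: [0.8, 5.7, -2.9]
grip_width: 0.0108
```

```bash
python3 - <<'E'
from h import *
plan([.5606,.3493,.051],-95.6)
p=get_image('wrist');save(p,'w3')
E
```

```text
t 5.35 P [0.5607 0.3517 0.0556] yaw -95.45 q [2.180e+01 4.170e+01 6.870e+01 1.000e-01 6.940e+01 1.173e+02] w 0.0108 F [ 0.8  5.7 -2.9]
 d [-0.0001 -0.0024 -0.0046] turn [ 0.003 -0.003 -0.003] shift(now) [0.09 0.   0.05] shift(after turn) [0.09 0.   0.05]
```

View pics/w3.png

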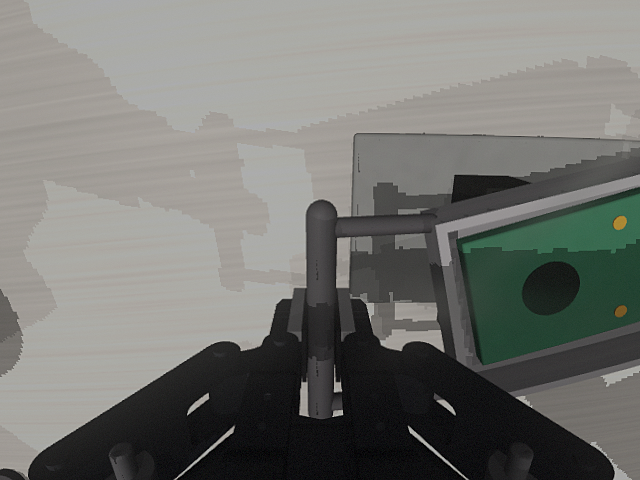

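Call:
drive_tool(
  targets=[
    [[-0.2, 0, 0.03, 0, 0, 0, -0.9], [-0.17, 0, 0.04, 0, 0, 0, -0.9], [-0.17, 0, 0.05, 0, 0, 0, -0.9], [-0.165, 0, 0.055, 0, 0, 0, -0.9], [-0.165, 0, 0.06, 0, 0, 0, -0.9]],
  ],
)

```text
time_s: 5.9
position: [0.5594, 0.3397, 0.0993]
tool_rot: [[0.003, 0.995, -0.095], [0.003, -0.095, -0.995], [-1.0, 0.003, -0.003]]
ft_force: [2.8, 4.7, -1.9]
grip_width: 0.0104
```

```bash
python3 - <<'E'
from h import *
plan([.5607,.3517,.0556],-95.6)
p=get_image('scene');save(p,'s2')
E
```

```text
t 5.9 P [0.5594 0.3397 0.0993] yaw -95.45 q [2.090e+01 3.830e+01 6.740e+01 1.000e-01 7.400e+01 1.163e+02] w 0.0104 F [ 2.8  4.7 -1.9]
 d [ 0.0013  0.012  -0.0437] turn [ 0.003 -0.003 -0.003] shift(now) [ 0.87 -0.   -0.24] shift(after turn) [ 0.87  0.   -0.24]
```

View pics/s2.png

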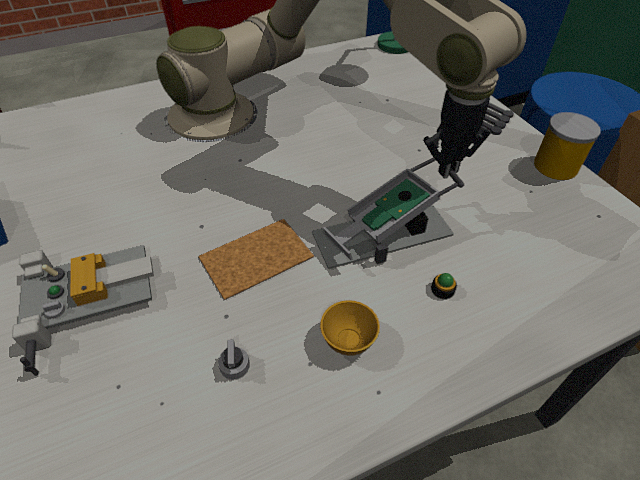

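Call:
drive_tool(
  targets=[
    [[-0.16, 0, 0.07, 0, 0, 0, -0.9], [-0.155, 0, 0.075, 0, 0, 0, -0.9], [-0.15, 0, 0.085, 0, 0, 0, -0.9], [-0.15, 0, 0.09, 0, 0, 0, -0.9], [-0.14, 0, 0.1, 0, 0, 0, -0.9]],
  ],
)

```text
time_s: 6.45
position: [0.5575, 0.3194, 0.1372]
tool_rot: [[0.004, 0.996, -0.095], [0.004, -0.095, -0.996], [-1.0, 0.004, -0.005]]
ft_force: [2.6, 9.2, 2.5]
grip_width: 0.0108
```

Call:
drive_tool(
  targets=[
    [[-0.02, 0, 0.01, 0, 0, 0, -0.9], [0, 0, 0, 0, 0, 0, -0.9], [0, 0, 0, 0, 0, 0, -0.9], [0, 0, 0, 0, 0, 0, -0.9]],
  ],
)

```text
time_s: 6.85
position: [0.5574, 0.3189, 0.1381]
tool_rot: [[0.004, 0.996, -0.095], [0.004, -0.095, -0.996], [-1.0, 0.004, -0.004]]
ft_force: [1.6, 8.2, 3.2]
grip_width: 0.0108
```

```bash
python3 - <<'E'
from h import *
plan([.5607,.3517,.0556],-95.6)
p=get_image('scene');save(p,'s3')
p=get_image('top');save(p,'t3')
a=cv2.imread('pics/s3.png')[130:280,280:480];b=cv2.imread('pics/t3.png')[200:350,130:330]
cv2.imwrite('pics/c3.png',cv2.resize(np.vstack([a,b]),None,fx=2,fy=2,interpolation=cv2.INTER_CUBIC))
E
```

```text
t 6.85 P [0.5574 0.3189 0.1381] yaw -95.43 q [1.920e+01 3.510e+01 6.700e+01 1.000e-01 7.760e+01 1.146e+02] w 0.0108 F [1.6 8.2 3.2]
 d [ 0.0033  0.0328 -0.0825] turn [ 0.003 -0.004 -0.004] shift(now) [ 1.65 -0.   -0.65] shift(after turn) [ 1.65  0.   -0.66]
```

View pics/c3.png

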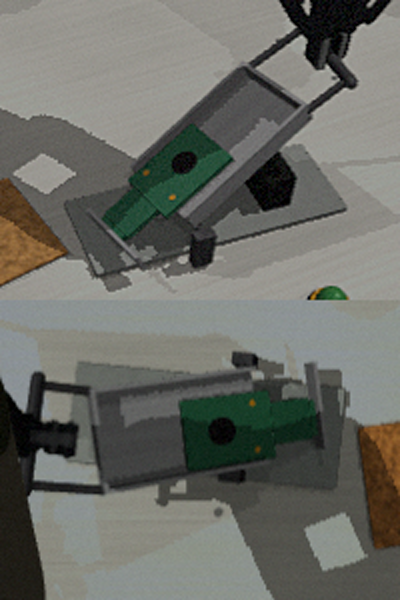

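Call:
drive_tool(
  targets=[
    [[0.16, 0, -0.11, 0, 0, 0, -0.9], [0.15, 0, -0.09, 0, 0, 0, -0.9], [0.15, 0, -0.085, 0, 0, 0, -0.9], [0.155, 0, -0.075, 0, 0, 0, -0.9], [0.16, 0, -0.07, 0, 0, 0, -0.9]],
  ],
)

```text
time_s: 7.45
position: [0.5595, 0.3401, 0.0985]
tool_rot: [[0.004, 0.995, -0.095], [0.002, -0.095, -0.995], [-1.0, 0.003, -0.003]]
ft_force: [2.9, 6.0, 2.2]
grip_width: 0.0107
```

Call:
drive_tool(
  targets=[
    [[0.165, 0, -0.06, 0, 0, 0, -0.9], [0.165, 0, -0.055, 0, 0, 0, -0.9], [0.17, 0, -0.05, 0, 0, 0, -0.9], [0.17, 0, -0.04, 0, 0, 0, -0.9], [0.16, 0, -0.03, 0, 0, 0, -0.9]],
  ],
)

```text
time_s: 7.95
position: [0.5607, 0.3516, 0.0565]
tool_rot: [[0.003, 0.995, -0.095], [0.002, -0.095, -0.995], [-1.0, 0.003, -0.002]]
ft_force: [3.2, 5.2, 0.2]
grip_width: 0.0105
```

Call:
drive_tool(
  targets=[
    [[0.04, 0, 0, 0, 0, 0, -0.9], [0, 0, 0, 0, 0, 0, -0.9]],
  ],
)

```text
time_s: 8.15
position: [0.5607, 0.3517, 0.0553]
tool_rot: [[0.003, 0.995, -0.095], [0.002, -0.095, -0.995], [-1.0, 0.003, -0.003]]
ft_force: [1.0, 6.3, 3.5]
grip_width: 0.0107
```

```bash
python3 - <<'E'
from h import *
plan([.5607,.3517,.0556],-95.6)
p=get_image('top');save(p,'t4');np.save('t4.npy',p,allow_pickle=True)
b=cv2.imread('pics/t4.png')[190:350,130:330]
cv2.imwrite('pics/c4.png',cv2.resize(b,None,fx=4,fy=3.75,interpolation=cv2.INTER_CUBIC))
E
```

```text
t 8.15 P [0.5607 0.3517 0.0553] yaw -95.45 q [2.190e+01 4.170e+01 6.870e+01 1.000e-01 6.940e+01 1.173e+02] w 0.0107 F [1.  6.3 3.5]
 d [ 0.     -0.      0.0003] turn [ 0.003 -0.003 -0.003] shift(now) [-0.01  0.    0.  ] shift(after turn) [-0.01  0.    0.  ]
```

View pics/c4.png

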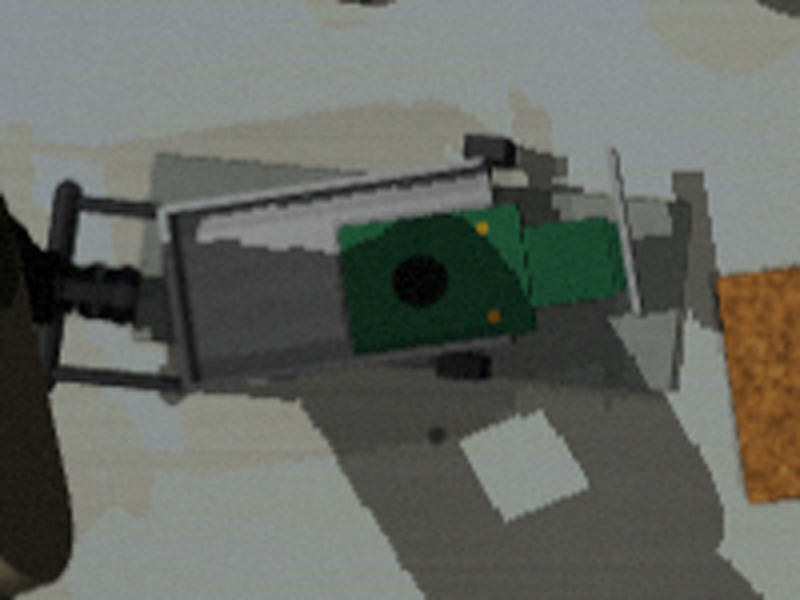

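Call:
drive_tool(
  targets=[
    [[0, 0, 0, 0, 0, 0, -0.1], [0, 0, 0, 0, 0, 0, -0.1], [0, 0, 0, 0, 0, 0, -0.1], [-0.4, 0, 0, 0, 0, 0, -0.1], [-0.8, 0, 0, 0, 0, 0, -0.1]],
  ],
)

```text
time_s: 8.7
position: [0.5584, 0.3496, 0.1114]
tool_rot: [[-0.007, 0.995, -0.095], [-0.003, -0.095, -0.995], [-1.0, -0.006, 0.004]]
ft_force: [0.6, 0.3, 0.5]
grip_width: 0.0389
```

Call:
drive_tool(
  targets=[
    [[-1, 0, 0.4, -0.14, 0, 0, 0], [-1, 0, 0.4, -0.14, 0, 0, 0], [0, 0, 0.4, -0.14, 0, 0, 0], [0, 0, 0.4, -0.14, 0, 0, 0], [0, 0, 0, -0.14, 0, 0, 0]],
  ],
)

```text
time_s: 9.2
position: [0.5696, 0.2726, 0.2069]
tool_rot: [[0.0, 0.821, 0.571], [-0.001, 0.571, -0.821], [-1.0, -0.0, 0.001]]
ft_force: [0.7, 0.5, 1.0]
grip_width: 0.0424
```

```bash
python3 - <<'E'
from h import *
plan([.5,.15,.22],9.6)
p=get_image('top');save(p,'t5');np.save('t5.npy',p,allow_pickle=True)
b=cv2.imread('pics/t5.png')[190:350,130:330]
cv2.imwrite('pics/c5.png',cv2.resize(b,None,fx=4,fy=3.75,interpolation=cv2.INTER_CUBIC))
p=get_image('wrist');save(p,'w5');np.save('w5.npy',p,allow_pickle=True)
E
```

```text
t 9.2 P [0.5696 0.2726 0.2069] yaw -55.17 q [14.9 31.1 62.7 -0.1 86.3 70. ] w 0.0424 F [0.7 0.5 1. ]
 d [-0.0696 -0.1226  0.0131] turn [-1.13e+00  0.00e+00  1.00e-03] shift(now) [-0.26 -2.54  1.22] shift(after turn) [-0.26 -2.18 -1.78]
```

View pics/c5.png

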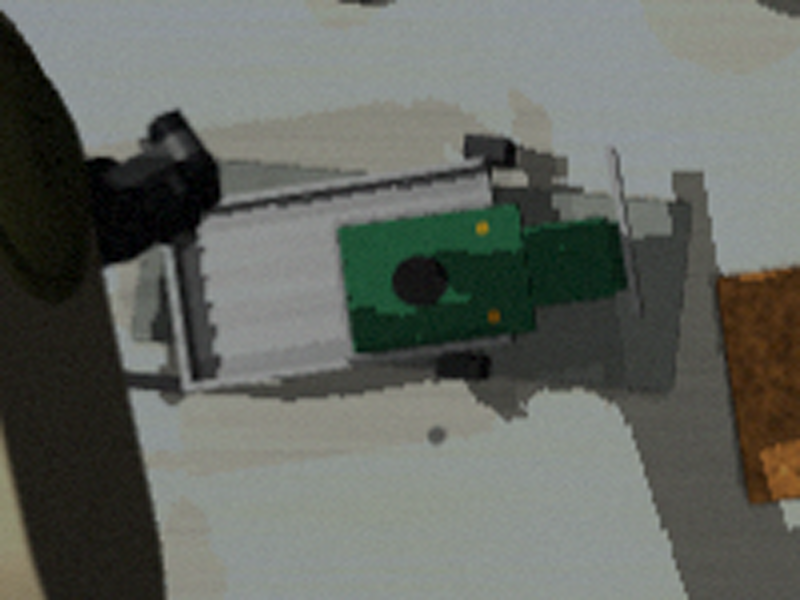

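View pics/w5.png

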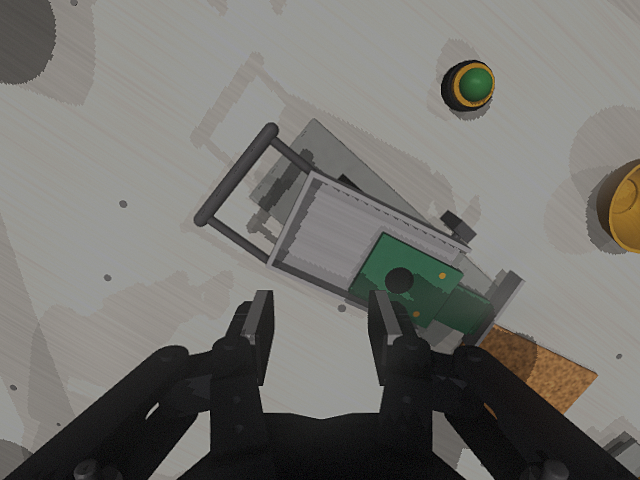

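```bash
cat >> h.py <<'E'
from scipy.optimize import least_squares
def fitplate(p,uv,model,zc,x0):
    """fit plate (x,y,yaw) with top-face points; model in plate frame xy"""
    m=np.array(model,float);uv=np.array(uv,float)
    def f(v):
        c,s=np.cos(v[2]),np.sin(v[2])
        X=np.column_stack([v[0]+c*m[:,0]-s*m[:,1],v[1]+s*m[:,0]+c*m[:,1],np.full(len(m),zc)])
        return (proj(p,X)-uv).ravel()
    r=least_squares(f,x0);return r.x,r.fun.reshape(-1,2)
E
python3 - <<'E'
from h import *
p=np.load('t5.npy',allow_pickle=True).item()
def ct(a): return [(130+u/4-0.4,190+v/3.75-0.4) for u,v in a]
m=[(-.065,-.032),(-.065,.032),(.02,.032),(.02,-.032),(.065,.017),(.065,-.017)]
# plate x -> image right(-y), plate y -> +x world = image up
uv=ct([(353,354),(338,227),(517,204),(536,330),(612,217),(629,289)])
v,r=fitplate(p,uv,m,.067,[.58,.14,np.radians(-80)]);print(v[:2],np.degrees(v[2]),r.round(1).tolist())
w=np.load('w5.npy',allow_pickle=True).item()
uv=[(348,290),(383,233),(463,266),(421,328)]
v,r=fitplate(w,uv,m[:4],.067,[.58,.14,np.radians(-80)]);print(v[:2],np.degrees(v[2]),r.round(1).tolist())
E
```

```text
[0.56888709 0.15194365] -81.6389518648877 [[-0.1, 0.4], [-0.8, -0.1], [-0.1, -0.6], [-0.1, 0.2], [1.4, 0.5], [-0.3, -0.5]]
[0.5713071  0.15825672] -81.62022297915665 [[-2.7, 0.5], [-1.9, -3.5], [0.8, 4.8], [4.2, -1.2]]
```

```bash
python3 - <<'E'
from h import *
w=np.load('w5.npy',allow_pickle=True).item()
o=observe();R=np.array(o['tool_rot']);P=np.array(o['position'])
for d in (0,.005,.008,.012):
  print(d,[proj(w,P+R@np.array([-d,y,z])).round(0).tolist()[0] for y in(.011,-.011) for z in (-.0212,.0212)])
E
```

```text
0 [[270.0, 284.0], [365.0, 285.0], [272.0, 326.0], [362.0, 327.0]]
0.005 [[269.0, 289.0], [366.0, 290.0], [271.0, 332.0], [364.0, 333.0]]
0.008 [[268.0, 292.0], [367.0, 293.0], [270.0, 336.0], [364.0, 337.0]]
0.012 [[267.0, 297.0], [368.0, 297.0], [269.0, 341.0], [365.0, 342.0]]
```

Call:
drive_tool(
  targets=[
    [[0, 0, 0, -0.14, 0, 0, 0.4], [0, 0, 0, -0.14, 0, 0, 0.4], [0, 0, 0, -0.14, 0, 0, 0.4], [0, 0, 0, -0.14, 0, 0, 0.4], [0, 0, 0, -0.14, 0, 0, 0.4]],
  ],
)

```text
time_s: 9.8
position: [0.5687, 0.2752, 0.2065]
tool_rot: [[-0.001, 0.261, 0.965], [-0.0, 0.965, -0.261], [-1.0, -0.0, -0.0]]
ft_force: [-0.1, 1.5, 0.5]
grip_width: 0.0601
```

Call:
drive_tool(
  targets=[
    [[0, 0, 0, -0.14, 0, 0, 0.4], [0, 0, 0, -0.14, 0, 0, 0.4], [0, 0, 0, -0.13, 0, 0, 0.4], [0.1, -0.8, -0.1, 0, 0, 0, 0.4], [0.1, -0.8, -0.1, 0, 0, 0, 0.4]],
  ],
)

```text
time_s: 10.3
position: [0.5701, 0.1944, 0.1963]
tool_rot: [[-0.0, -0.142, 0.99], [-0.0, 0.99, 0.142], [-1.0, -0.0, -0.0]]
ft_force: [1.2, -0.8, -0.0]
grip_width: 0.0602
```

Call:
drive_tool(
  targets=[
    [[0.1, -0.8, -0.1, 0, 0, 0, 0.4], [0, -0.8, -0.1, 0, 0, 0, 0.4], [0, 0, 0, 0, 0, 0, 0.4]],
  ],
)

```text
time_s: 10.6
position: [0.5722, 0.11, 0.1915]
tool_rot: [[-0.001, -0.135, 0.991], [-0.001, 0.991, 0.135], [-1.0, -0.001, -0.001]]
ft_force: [-0.4, 0.1, 0.3]
grip_width: 0.0597
```

```bash
python3 - <<'E'
from h import *
plan([.575,.1104,.19],8.4)
w=get_image('wrist');save(w,'w6');np.save('w6.npy',w,allow_pickle=True)
E
```

```text
t 10.6 P [0.5722 0.11   0.1915] yaw 7.77 q [-0.7 26.8 72.8 -0.1 80.4 -8.5] w 0.0597 F [-0.4  0.1  0.3]
 d [ 0.0028  0.0004 -0.0015] turn [-0.011 -0.001  0.001] shift(now) [0.03 0.   0.06] shift(after turn) [0.03 0.   0.06]
```

View pics/w6.png

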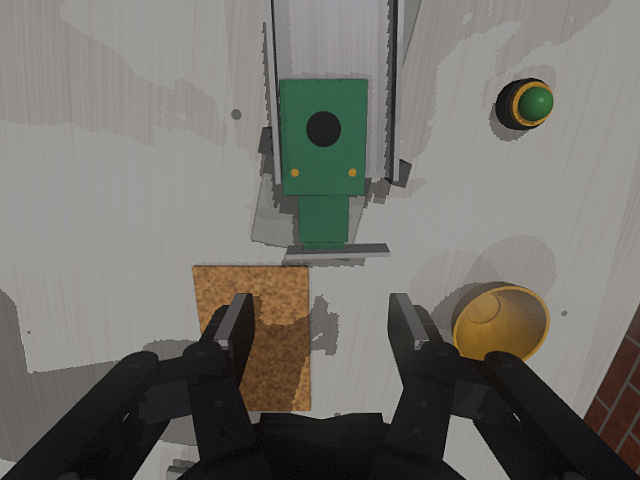

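```bash
python3 - <<'E'
from h import *
w=np.load('w6.npy',allow_pickle=True).item()
m=[(-.065,-.032),(-.065,.032),(.02,.032),(.02,-.032)]
uv=[(279,80),(367,80),(365,195),(282,194)]
v,r=fitplate(w,uv,m,.067,[.58,.14,np.radians(-80)]);print(v[:2],np.degrees(v[2]),r.round(1).tolist())
g=v[:2]+.042*np.array([np.cos(v[2]),np.sin(v[2])]);print(g)
plan([g[0],g[1],.1],np.degrees(v[2])+90)
E
```

```text
[0.56896922 0.15327154] -82.14171345947003 [[-1.2, -1.6], [1.6, -1.7], [-0.3, 1.4], [-0.2, 2.6]]
[0.5747116  0.11166595]
t 10.65 P [0.5721 0.1121 0.1916] yaw 7.88 q [-0.5 26.8 72.8 -0.  80.4 -8.4] w 0.0599 F [ 0.5 -0.6 -0.1]
 d [ 0.0026 -0.0004 -0.0916] turn [ 0. -0.  0.] shift(now) [ 1.83 -0.01  0.05] shift(after turn) [ 1.83 -0.01  0.05]
```

Call:
drive_tool(
  targets=[
    [[0.6, 0, 0.05, 0, 0, 0, 0.4], [0.6, 0, 0, 0, 0, 0, 0.4], [0.6, 0, 0, 0, 0, 0, 0.4], [0, 0, 0, 0, 0, 0, 0.4]],
  ],
)

```text
time_s: 11.05
position: [0.5725, 0.1153, 0.0982]
tool_rot: [[-0.008, -0.142, 0.99], [0.0, 0.99, 0.142], [-1.0, 0.001, -0.007]]
ft_force: [-0.1, -0.5, -0.1]
grip_width: 0.0599
```

```bash
python3 - <<'E'
from h import *
plan([.5748,.111,.046],8.1)
w=get_image('wrist');save(w,'w7');np.save('w7.npy',w,allow_pickle=True)
E
```

```text
t 11.05 P [0.5725 0.1153 0.0982] yaw 8.19 q [-0.2 32.4 79.7  0.  68.3 -8.4] w 0.0599 F [-0.1 -0.5 -0.1]
 d [ 0.0023 -0.0043 -0.0522] turn [ 0.002 -0.007 -0.001] shift(now) [ 1.04 -0.09  0.04] shift(after turn) [ 1.04 -0.09  0.03]
```

View pics/w7.png

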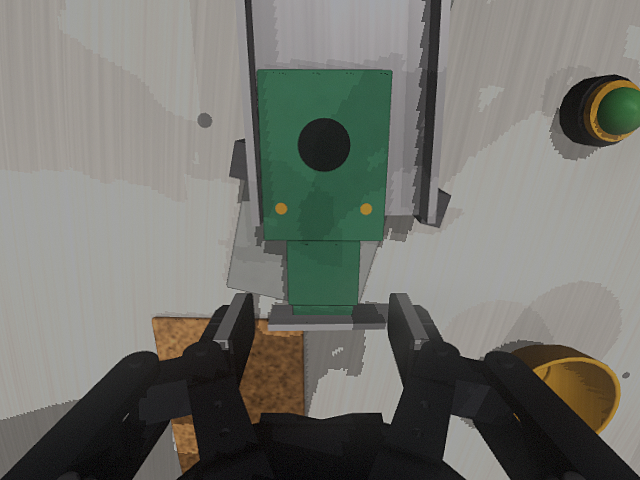

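```bash
python3 - <<'E'
from h import *
w=np.load('w7.npy',allow_pickle=True).item()
m=[(-.065,-.032),(-.065,.032),(.02,.032),(.02,-.032),(.02,.02),(.02,-.02),(.059,.02),(.059,-.02)]
uv=[(257,69),(392,69),(387,240),(264,240),(361,240),(287,240),(358,304),(290,304)]
v,r=fitplate(w,uv,m,.067,[.58,.14,np.radians(-80)]);print(v[:2],np.degrees(v[2]),r.round(1).tolist())
g=v[:2]+.042*np.array([np.cos(v[2]),np.sin(v[2])]);print(g)
plan([g[0],g[1],.046],np.degrees(v[2])+90)
E
```

```text
[0.56932981 0.15479463] -81.72777924151114 [[-2.5, -3.7], [2.9, -4.0], [-1.5, 1.3], [-0.5, 1.3], [1.6, 1.3], [-0.7, 1.3], [2.1, 3.1], [-1.3, 2.9]]
[0.57537262 0.11323161]
t 11.1 P [0.5738 0.1151 0.1007] yaw 8.22 q [-0.2 32.3 79.5  0.  68.4 -8.5] w 0.0602 F [ 0.2 -0.   1.2]
 d [ 0.0016 -0.0019 -0.0547] turn [-0.001 -0.003 -0.001] shift(now) [ 1.09 -0.04  0.03] shift(after turn) [ 1.09 -0.04  0.03]
```

Call:
drive_tool(
  targets=[
    [[0.3, -0.05, 0.04, 0, 0, 0, 0.4], [0.4, 0, 0, 0, 0, 0, 0.4], [0.35, 0, 0, 0, 0, 0, 0.4], [0, 0, 0, 0, 0, 0, 0.4]],
  ],
  force=50,
)

```text
time_s: 11.5
position: [0.5767, 0.1125, 0.0491]
tool_rot: [[-0.001, -0.143, 0.99], [0.0, 0.99, 0.143], [-1.0, 0.0, -0.001]]
ft_force: [-0.5, 1.1, 0.5]
grip_width: 0.06
```

```bash
python3 - <<'E'
from h import *
plan([.575,.112,.046],8.2)
w=get_image('wrist');save(w,'w8');np.save('w8.npy',w,allow_pickle=True)
E
```

```text
t 11.5 P [0.5767 0.1125 0.0491] yaw 8.23 q [-0.5 36.1 82.3  0.  61.7 -8.7] w 0.06 F [-0.5  1.1  0.5]
 d [-0.0017 -0.0005 -0.0031] turn [ 0.    -0.001 -0.   ] shift(now) [ 0.06 -0.   -0.04] shift(after turn) [ 0.06 -0.   -0.04]
```

View pics/w8.png

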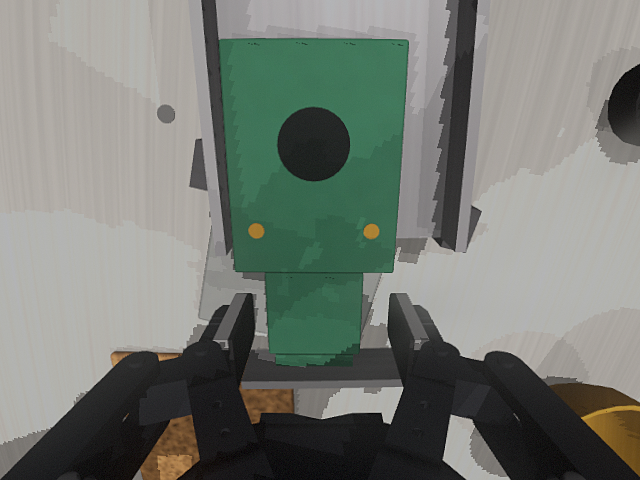

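Call:
drive_tool(
  targets=[
    [[0.05, 0, -0.05, 0, 0, 0, 0.4], [0, 0, 0, 0, 0, 0, 0.2], [0, 0, 0, 0, 0, 0, 0], [0, 0, 0, 0, 0, 0, -0.2], [0, 0, 0, 0, 0, 0, -0.4]],
  ],
  force=50,
)

```text
time_s: 12.05
position: [0.5748, 0.1117, 0.0478]
tool_rot: [[0.001, -0.144, 0.99], [0.0, 0.99, 0.144], [-1.0, -0.0, 0.001]]
ft_force: [-1.4, 0.7, 6.1]
grip_width: 0.0385
```

Call:
drive_tool(
  targets=[
    [[0, 0, 0, 0, 0, 0, -0.4], [0, 0, 0, 0, 0, 0, -0.4]],
  ],
)

```text
time_s: 12.25
position: [0.5748, 0.1116, 0.0478]
tool_rot: [[0.002, -0.143, 0.99], [0.0, 0.99, 0.143], [-1.0, -0.0, 0.002]]
ft_force: [-2.0, 0.5, 6.3]
grip_width: 0.0389
```

```bash
python3 - <<'E'
from h import *
plan([.575,.112,.046],8.2)
w=get_image('wrist');save(w,'w9');np.save('w9.npy',w,allow_pickle=True)
E
```

```text
t 12.25 P [0.5748 0.1116 0.0478] yaw 8.25 q [-0.6 36.  82.8  0.  61.1 -8.8] w 0.0389 F [-2.   0.5  6.3]
 d [ 0.0002  0.0004 -0.0018] turn [0.001 0.002 0.   ] shift(now) [0.04 0.01 0.  ] shift(after turn) [0.04 0.01 0.  ]
```

View pics/w9.png

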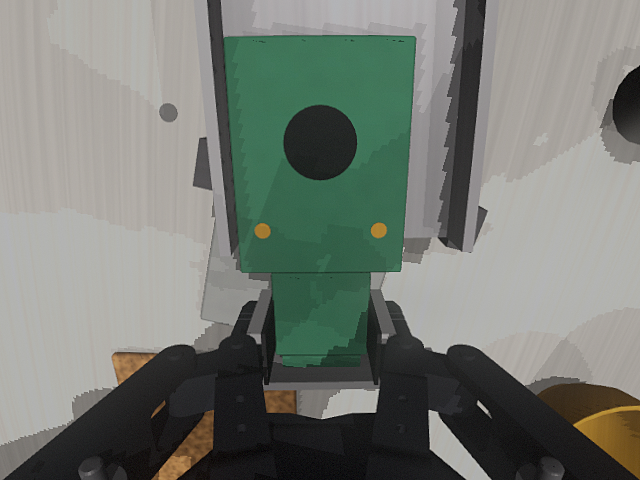

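Call:
drive_tool(
  targets=[
    [[-0.2, 0, 0, 0, 0, 0, -0.4], [-0.4, 0, 0, 0, 0, 0, -0.4], [-0.6, 0, 0, 0, 0, 0, -0.4], [-0.6, 0, 0, 0, 0, 0, -0.4], [0, 0, 0, 0, 0, 0, -0.4]],
  ],
)

```text
time_s: 12.8
position: [0.5761, 0.1116, 0.1412]
tool_rot: [[0.008, -0.144, 0.99], [-0.0, 0.99, 0.144], [-1.0, -0.001, 0.008]]
ft_force: [0.8, -0.5, -2.5]
grip_width: 0.0387
```

```bash
python3 - <<'E'
from h import *
plan([.5286,-.0985,.14],8.2)
w=get_image('wrist');save(w,'w10');np.save('w10.npy',w,allow_pickle=True)
E
```

```text
t 12.8 P [0.5761 0.1116 0.1412] yaw 8.25 q [-0.6 29.7 76.8 -0.  73.1 -8.8] w 0.0387 F [ 0.8 -0.5 -2.5]
 d [-0.0475 -0.2101 -0.0012] turn [0.001 0.008 0.001] shift(now) [ 0.02 -4.02 -1.54] shift(after turn) [ 0.02 -4.02 -1.54]
```

View pics/w10.png

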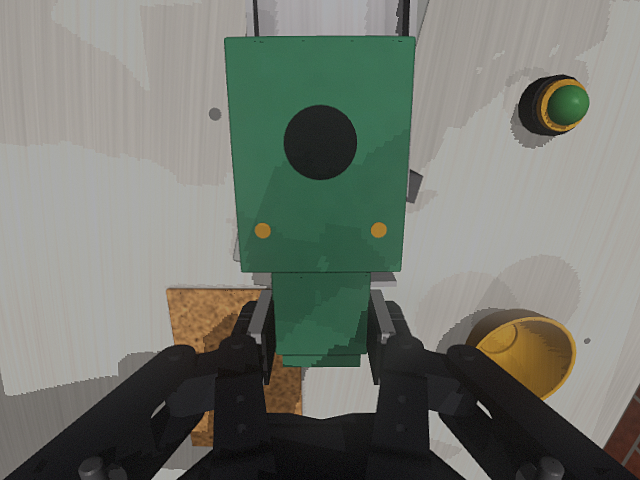

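Call:
drive_tool(
  targets=[
    [[0, -0.5, -0.2, 0, 0, 0, -0.4], [0, -0.8, -0.3, 0, 0, 0, -0.4], [0, -0.9, -0.35, 0, 0, 0, -0.4], [0, -0.9, -0.35, 0, 0, 0, -0.4], [0, -0.6, -0.2, 0, 0, 0, -0.4]],
  ],
)

```text
time_s: 13.35
position: [0.5302, -0.084, 0.1356]
tool_rot: [[-0.002, -0.142, 0.99], [0.0, 0.99, 0.142], [-1.0, 0.001, -0.002]]
ft_force: [0.4, -0.2, -1.3]
grip_width: 0.0381
```

Call:
drive_tool(
  targets=[
    [[0.3, -0.3, -0.12, 0, 0, 0, -0.4], [0.5, 0, 0, 0, 0, 0, -0.4], [0.5, 0, 0, 0, 0, 0, -0.4], [0.5, 0, 0, 0, 0, 0, -0.4], [0, 0, 0, 0, 0, 0, -0.4]],
  ],
)

```text
time_s: 13.85
position: [0.5257, -0.0965, 0.0433]
tool_rot: [[-0.007, -0.143, 0.99], [0.003, 0.99, 0.143], [-1.0, 0.004, -0.007]]
ft_force: [0.2, -0.3, -1.3]
grip_width: 0.0384
```

```bash
python3 - <<'E'
from h import *
plan([.5286,-.0985,.002],8.2)
w=get_image('wrist');save(w,'w11');np.save('w11.npy',w,allow_pickle=True)
E
```

```text
t 13.85 P [ 0.5257 -0.0965  0.0433] yaw 8.23 q [-23.1  32.7  91.3  -0.   56.5 -31.3] w 0.0384 F [ 0.2 -0.3 -1.3]
 d [ 0.0029 -0.002  -0.0413] turn [ 0.001 -0.007 -0.004] shift(now) [ 0.82 -0.05  0.06] shift(after turn) [ 0.83 -0.05  0.05]
```

View pics/w11.png

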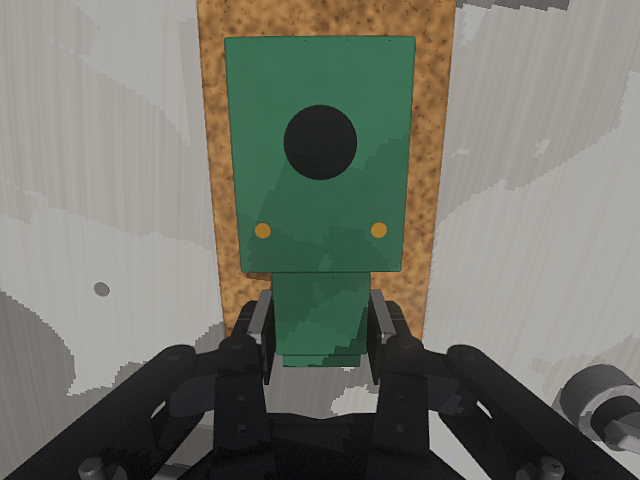

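Call:
drive_tool(
  targets=[
    [[0.3, 0, 0, 0, 0, 0, -0.4], [0.3, 0, 0, 0, 0, 0, -0.4], [0.15, 0, 0, 0, 0, 0, -0.4], [0.05, 0, 0, 0, 0, 0, -0.4], [0, 0, 0, 0, 0, 0, -0.4]],
  ],
)

```text
time_s: 14.4
position: [0.5282, -0.0973, 0.0072]
tool_rot: [[0.001, -0.144, 0.99], [-0.0, 0.99, 0.144], [-1.0, -0.0, 0.0]]
ft_force: [0.4, 0.0, -0.4]
grip_width: 0.0383
```

```bash
python3 - <<'E'
from h import *
plan([.5286,-.0985,.0],8.2)
E
```

```text
t 14.4 P [ 0.5282 -0.0973  0.0072] yaw 8.26 q [-23.1  35.9  92.9  -0.   51.1 -31.3] w 0.0383 F [ 0.4  0.  -0.4]
 d [ 0.0004 -0.0012 -0.0072] turn [0.001 0.    0.   ] shift(now) [ 0.14 -0.02  0.  ] shift(after turn) [ 0.14 -0.02  0.  ]
```

Call:
drive_tool(
  targets=[
    [[0.06, 0, 0, 0, 0, 0, -0.4], [0.03, 0, 0, 0, 0, 0, -0.4], [0.02, 0, 0, 0, 0, 0, -0.4], [0, 0, 0, 0, 0, 0, -0.4]],
  ],
)

```text
time_s: 14.8
position: [0.5286, -0.0975, 0.0047]
tool_rot: [[0.003, -0.144, 0.99], [-0.002, 0.99, 0.144], [-1.0, -0.002, 0.003]]
ft_force: [-8.4, 2.6, 31.4]
grip_width: 0.0386
```

Call:
drive_tool(
  targets=[
    [[-0.06, 0, 0, 0, 0, 0, -0.4], [-0.02, 0, 0, 0, 0, 0, -0.2], [0, 0, 0, 0, 0, 0, 0.1], [0, 0, 0, 0, 0, 0, 0.3], [0, 0, 0, 0, 0, 0, 0.4]],
  ],
)

```text
time_s: 15.3
position: [0.5279, -0.0973, 0.005]
tool_rot: [[-0.0, -0.143, 0.99], [0.0, 0.99, 0.143], [-1.0, 0.0, -0.0]]
ft_force: [0.5, -0.3, -0.5]
grip_width: 0.0597
```

Call:
drive_tool(
  targets=[
    [[0, 0, 0, 0, 0, 0, 0.4], [-0.3, 0, 0, 0, 0, 0, 0.6], [-0.7, 0.3, 0, 0, 0, 0, 1], [-0.5, 0.5, 0, 0, 0, 0, 1], [-0.5, 0.2, 0, 0, 0, 0, 1]],
  ],
)

```text
time_s: 15.8
position: [0.5202, -0.0463, 0.1062]
tool_rot: [[-0.001, -0.144, 0.99], [0.001, 0.99, 0.144], [-1.0, 0.001, -0.0]]
ft_force: [0.0, -1.2, 1.0]
grip_width: 0.0856
```

```bash
python3 - <<'E'
from h import *
plan([.5286,-.0985,.0],8.2)
w=get_image('wrist');save(w,'w12');np.save('w12.npy',w,allow_pickle=True)
E
```

```text
t 15.8 P [ 0.5202 -0.0463  0.1062] yaw 8.3 q [-18.1  26.5  89.7   0.   63.9 -26.4] w 0.0856 F [ 0.  -1.2  1. ]
 d [ 0.0084 -0.0522 -0.1062] turn [ 0.002 -0.    -0.001] shift(now) [ 2.12 -1.06  0.02] shift(after turn) [ 2.12 -1.06  0.02]
```

View pics/w12.png

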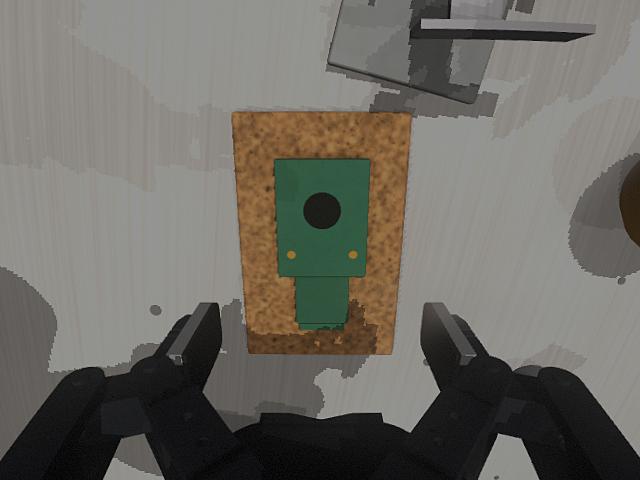

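```bash
python3 - <<'E'
from h import *
w=np.load('w12.npy',allow_pickle=True).item()
m=[(-.065,-.032),(-.065,.032),(.02,.032),(.02,-.032),(.02,.02),(.02,-.02),(.059,.02),(.059,-.02)]
uv=[(275,159),(370,159),(365.5,277),(278,277),(349,277),(296,277),(347,323),(297.5,323)]
v,r=fitplate(w,uv,m,.014,[.52,-.05,np.radians(-80)]);print(v[:2],np.degrees(v[2]),r.round(1).tolist())
g=v[:2]-.02*np.array([np.cos(v[2]),np.sin(v[2])]);print(g)
plan([g[0],g[1],.004],np.degrees(v[2])+90)
t=get_image('top');save(t,'t12');np.save('t12.npy',t,allow_pickle=True)
cv2.imwrite('pics/c12.png',cv2.resize(cv2.imread('pics/t12.png')[230:350,290:430],None,fx=5,fy=5,interpolation=cv2.INTER_CUBIC))
E
```

```text
[ 0.52340367 -0.05542631] -81.77109652550382 [[-1.2, 0.1], [1.0, 0.2], [0.4, -0.0], [0.6, -0.1], [0.5, -0.0], [-1.1, -0.0], [1.1, 0.0], [-1.3, 0.0]]
[ 0.5205411  -0.03563222]
t 15.85 P [ 0.5217 -0.0459  0.1099] yaw 8.35 q [-18.   26.2  89.4   0.   64.1 -26.4] w 0.0853 F [1.7 1.1 5.1]
 d [-0.0012  0.0103 -0.1059] turn [0.002 0.005 0.002] shift(now) [ 2.12  0.21 -0.  ] shift(after turn) [2.12 0.21 0.01]
```

View pics/c12.png

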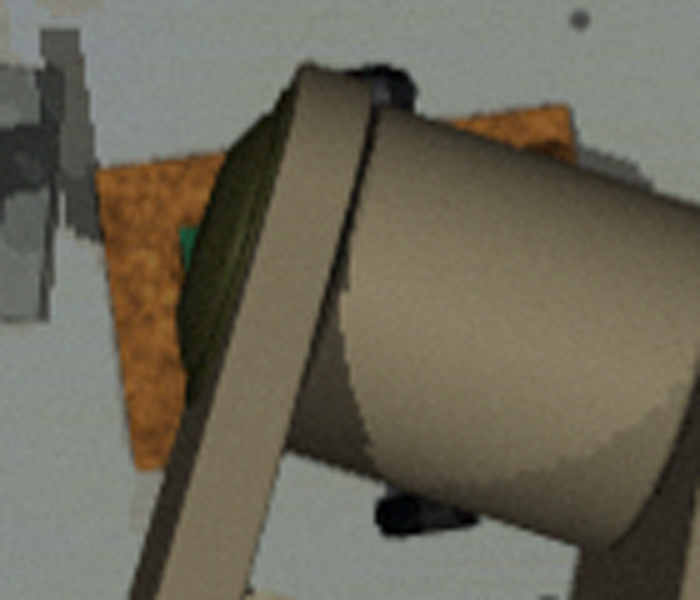

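Call:
drive_tool(
  targets=[
    [[0, 0.2, 0, 0, 0, 0, 0.85], [0.5, 0, 0, 0, 0, 0, 0.85], [0.6, 0, 0, 0, 0, 0, 0.85], [0.5, 0, 0, 0, 0, 0, 0.85], [0.05, 0, 0, 0, 0, 0, 0.85]],
  ],
)

```text
time_s: 16.4
position: [0.5172, -0.0372, 0.0192]
tool_rot: [[-0.007, -0.143, 0.99], [0.002, 0.99, 0.143], [-1.0, 0.003, -0.007]]
ft_force: [0.1, -1.1, 0.6]
grip_width: 0.079
```

Call:
drive_tool(
  targets=[
    [[0, 0, 0, 0, 0, 0, 0.85], [0, 0, 0, 0, 0, 0, 0.85]],
  ],
)

```text
time_s: 16.6
position: [0.5198, -0.038, 0.0234]
tool_rot: [[0.001, -0.143, 0.99], [-0.0, 0.99, 0.143], [-1.0, -0.0, 0.001]]
ft_force: [0.5, -0.1, -0.2]
grip_width: 0.0786
```

```bash
python3 - <<'E'
from h import *
plan([.5205,-.0356,.002],8.2)
w=get_image('wrist');save(w,'w13');np.save('w13.npy',w,allow_pickle=True)
E
```

```text
t 16.6 P [ 0.5198 -0.038   0.0234] yaw 8.24 q [-17.2  33.4  94.8   0.   51.8 -25.5] w 0.0786 F [ 0.5 -0.1 -0.2]
 d [ 0.0007  0.0024 -0.0214] turn [0.001 0.001 0.   ] shift(now) [0.43 0.05 0.02] shift(after turn) [0.43 0.05 0.02]
```

View pics/w13.png

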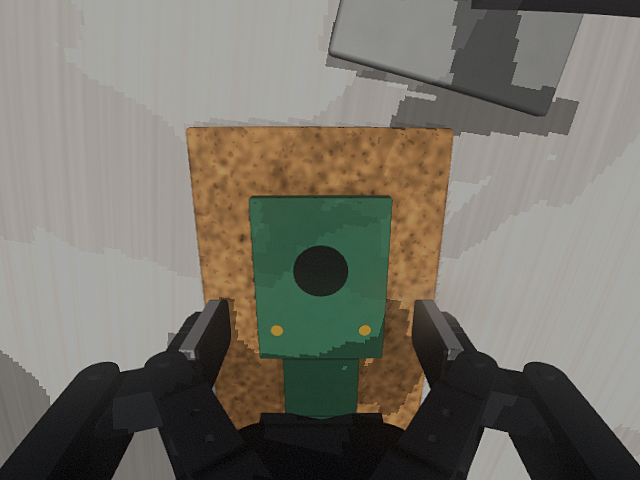

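Call:
drive_tool(
  targets=[
    [[0.15, 0.05, 0.01, 0, 0, 0, 0.85], [0.1, 0, 0, 0, 0, 0, 0.85], [0.05, 0, 0, 0, 0, 0, 0.85], [0, 0, 0, 0, 0, 0, 0.85]],
  ],
)

```text
time_s: 17.05
position: [0.5192, -0.0353, 0.0073]
tool_rot: [[-0.001, -0.144, 0.99], [0.0, 0.99, 0.144], [-1.0, 0.0, -0.001]]
ft_force: [0.7, -0.2, 0.5]
grip_width: 0.079
```

Call:
drive_tool(
  targets=[
    [[0.05, 0, 0, 0, 0, 0, 0.85], [0.03, 0, 0, 0, 0, 0, 0.85], [0, 0, 0, 0, 0, 0, 0.85]],
  ],
)

```text
time_s: 17.35
position: [0.5194, -0.0353, 0.0035]
tool_rot: [[-0.0, -0.143, 0.99], [0.0, 0.99, 0.143], [-1.0, 0.0, -0.0]]
ft_force: [0.9, -0.2, 0.2]
grip_width: 0.079
```

Call:
drive_tool(
  targets=[
    [[0.04, 0, 0, 0, 0, 0, 0.7], [0, 0, 0, 0, 0, 0, 0.7], [0, 0, 0, 0, 0, 0, 0.7]],
  ],
)

```text
time_s: 17.65
position: [0.5194, -0.0353, 0.0016]
tool_rot: [[-0.0, -0.143, 0.99], [0.0, 0.99, 0.143], [-1.0, 0.0, -0.0]]
ft_force: [0.3, 0.1, -1.1]
grip_width: 0.0725
```

Call:
drive_tool(
  targets=[
    [[0.04, 0, 0, 0, 0, 0, 0.7], [0, 0, 0, 0, 0, 0, 0.7]],
  ],
)

```text
time_s: 17.85
position: [0.5193, -0.0353, -0.0005]
tool_rot: [[-0.0, -0.144, 0.99], [0.0, 0.99, 0.144], [-1.0, 0.0, -0.0]]
ft_force: [-0.1, -0.2, 0.9]
grip_width: 0.0726
```

```bash
python3 - <<'E'
from h import *
plan([.5205,-.0356,.002],8.2)
w=get_image('wrist');save(w,'w14');np.save('w14.npy',w,allow_pickle=True)
E
```

```text
t 17.85 P [ 5.193e-01 -3.530e-02 -5.000e-04] yaw 8.25 q [-16.9  35.6  95.9   0.   48.5 -25.2] w 0.0726 F [-0.1 -0.2  0.9]
 d [ 0.0012 -0.0003  0.0025] turn [ 0.001 -0.    -0.   ] shift(now) [-0.05 -0.01  0.02] shift(after turn) [-0.05 -0.01  0.02]
```

View pics/w14.png

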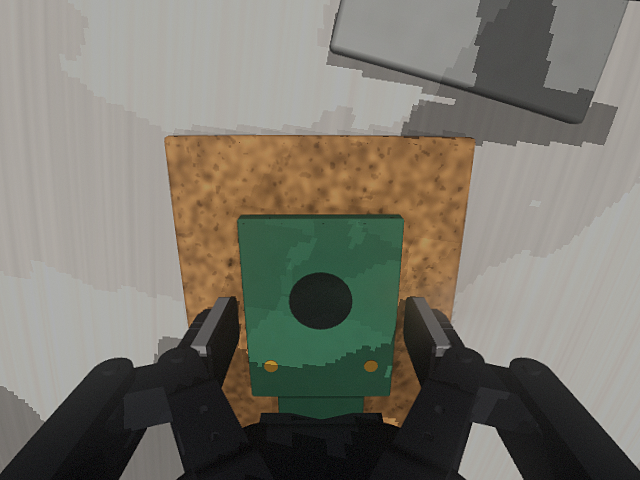

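Call:
drive_tool(
  targets=[
    [[0, 0, 0, 0, 0, 0, 0.55], [0, 0, 0, 0, 0, 0, 0.4], [0, 0, 0, 0, 0, 0, 0.3], [0, 0, 0, 0, 0, 0, 0.2]],
  ],
  force=50,
)

```text
time_s: 18.3
position: [0.5196, -0.0354, 0.0005]
tool_rot: [[0.001, -0.144, 0.99], [-0.0, 0.99, 0.144], [-1.0, -0.0, 0.001]]
ft_force: [-1.5, 0.9, 9.2]
grip_width: 0.0621
```

Call:
drive_tool(
  targets=[
    [[0, 0, 0, 0, 0, 0, 0.2], [0, 0, 0, 0, 0, 0, 0.2]],
  ],
)

```text
time_s: 18.5
position: [0.5196, -0.0354, 0.0005]
tool_rot: [[0.001, -0.144, 0.99], [-0.0, 0.99, 0.144], [-1.0, -0.0, 0.001]]
ft_force: [-1.6, 0.3, 9.3]
grip_width: 0.0623
```

Call:
drive_tool(
  targets=[
    [[-0.2, 0, 0, 0, 0, 0, 0.2], [-0.4, 0, 0, 0, 0, 0, 0.2], [-0.5, 0, 0, 0, 0, 0, 0.2], [-0.5, 0, 0, 0, 0, 0, 0.2], [0, 0, 0, 0, 0, 0, 0.2]],
  ],
)

```text
time_s: 19.0
position: [0.5208, -0.0357, 0.0827]
tool_rot: [[0.006, -0.144, 0.99], [-0.002, 0.99, 0.144], [-1.0, -0.002, 0.005]]
ft_force: [-0.5, 0.2, -1.8]
grip_width: 0.062
```

```bash
python3 - <<'E'
from h import *
plan([.5205,-.0356,.002],8.2)
w=get_image('wrist');save(w,'w15');np.save('w15.npy',w,allow_pickle=True)
w=get_image('scene');save(w,'s15')
E
```

```text
t 19.0 P [ 0.5208 -0.0357  0.0827] yaw 8.26 q [-16.9  28.2  91.5   0.   59.9 -25.2] w 0.062 F [-0.5  0.2 -1.8]
 d [-0.0003  0.0001 -0.0807] turn [0.001 0.005 0.002] shift(now) [ 1.61  0.01 -0.02] shift(after turn) [ 1.61  0.   -0.01]
```

View pics/w15.png

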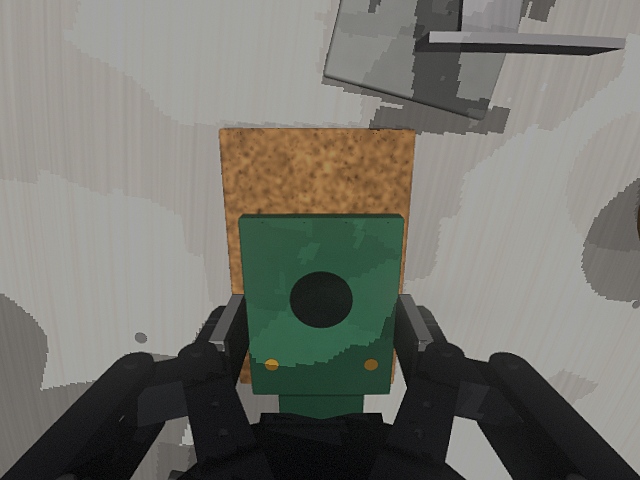

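View pics/s15.png

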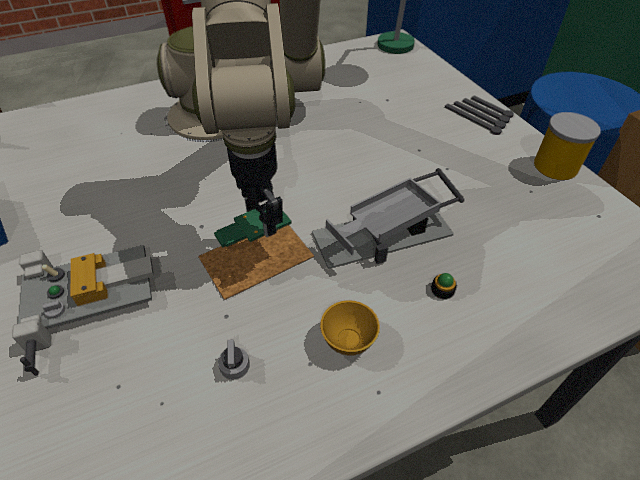

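Call:
drive_tool(
  targets=[
    [[-0.5, 0, 0, 0.11, 0, 0, 0.2], [-0.5, 0, 0, 0.107, 0, 0, 0.2], [-0.5, -0.6, -0.02, 0, 0, 0, 0.2], [-0.25, -0.85, -0.03, 0, 0, 0, 0.2], [0, -0.9, -0.03, 0, 0, 0, 0.2]],
  ],
)

```text
time_s: 19.6
position: [0.507, -0.1532, 0.1678]
tool_rot: [[0.001, 0.071, 0.997], [-0.001, 0.997, -0.071], [-1.0, -0.0, 0.001]]
ft_force: [0.3, 0.7, -0.5]
grip_width: 0.0618
```

Call:
drive_tool(
  targets=[
    [[0, -0.9, -0.03, 0, 0, 0, 0.2], [0, -0.9, -0.03, 0, 0, 0, 0.2], [0, -0.9, -0.03, 0, 0, 0, 0.2], [0, -0.9, -0.03, 0, 0, 0, 0.2], [0, -0.9, -0.03, 0, 0, 0, 0.2]],
  ],
)

```text
time_s: 20.1
position: [0.4821, -0.3776, 0.1653]
tool_rot: [[-0.002, 0.073, 0.997], [0.002, 0.997, -0.073], [-1.0, 0.002, -0.002]]
ft_force: [0.8, -0.3, -0.3]
grip_width: 0.0624
```

Call:
drive_tool(
  targets=[
    [[0, -0.9, -0.03, 0, 0, 0, 0.2], [0, -0.6, -0.03, 0, 0, 0, 0.2], [0, 0, 0, 0, 0, 0, 0.2], [0, 0, 0, 0, 0, 0, 0.2]],
  ],
)

```text
time_s: 20.5
position: [0.474, -0.4504, 0.1652]
tool_rot: [[-0.002, 0.074, 0.997], [0.003, 0.997, -0.074], [-1.0, 0.003, -0.002]]
ft_force: [0.1, 0.7, -2.0]
grip_width: 0.0623
```

```bash
python3 - <<'E'
from h import *
plan([.477,-.455,.17],-4.2)
w=get_image('wrist');save(w,'w16');np.save('w16.npy',w,allow_pickle=True)
E
```

```text
t 20.5 P [ 0.474  -0.4504  0.1652] yaw -4.23 q [-53.9  35.1  62.1   0.   82.9 -49.7] w 0.0623 F [ 0.1  0.7 -2. ]
 d [ 0.003  -0.0046  0.0048] turn [-0.001 -0.002 -0.003] shift(now) [-0.1  -0.09  0.07] shift(after turn) [-0.1  -0.09  0.07]
```

View pics/w16.png

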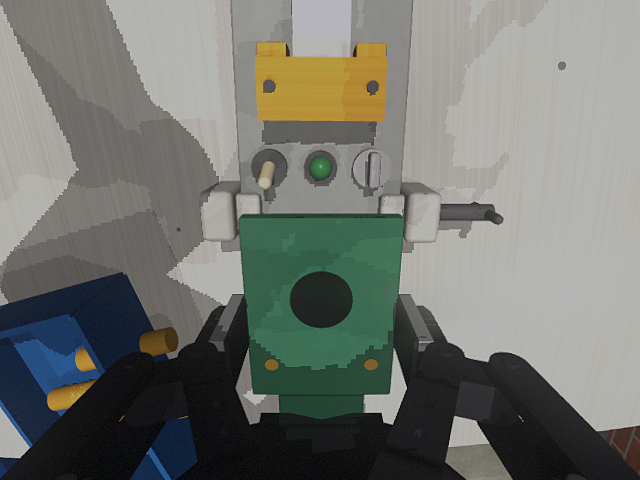

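```bash
python3 - <<'E'
import cv2
a=cv2.imread('pics/w16.png')
cv2.imwrite('pics/c16.png',cv2.resize(a[0:150,230:430],None,fx=4,fy=4,interpolation=cv2.INTER_CUBIC))
cv2.imwrite('pics/c16b.png',cv2.resize(a[200:420,220:420],None,fx=2.7,fy=2.7,interpolation=cv2.INTER_CUBIC))
E
```

```text
(no output)
```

View pics/c16.png

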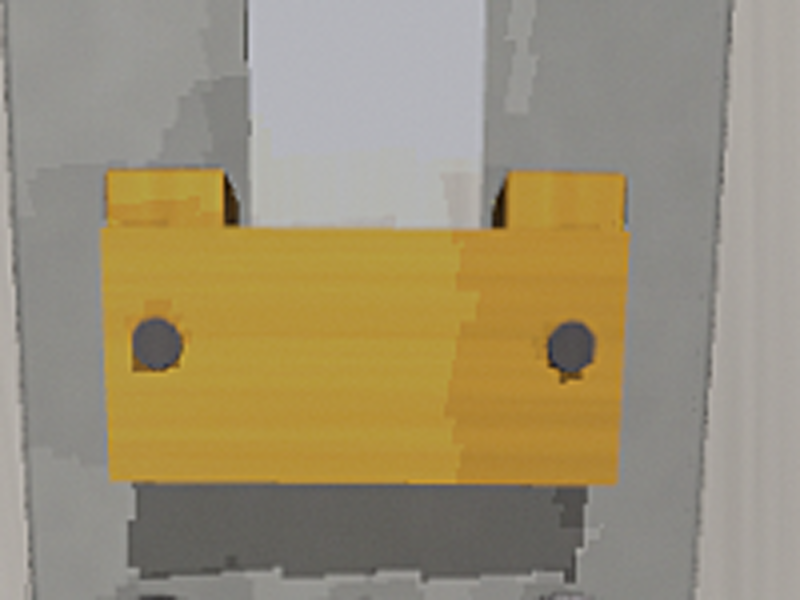

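View pics/c16b.png

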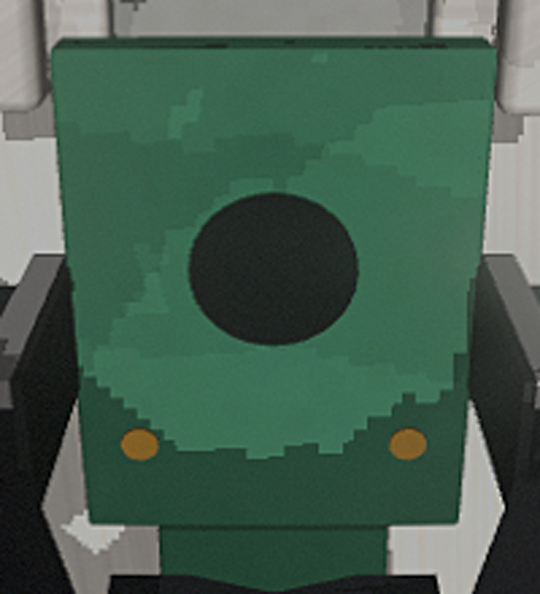

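```bash
python3 - <<'E'
from h import *
w=np.load('w16.npy',allow_pickle=True).item()
o=observe();R=np.array(o['tool_rot']);P=np.array(o['position'])
c=lambda a,s,ox,oy:[(ox+u/s-.4,oy+v/s-.4) for u,v in a]
# panel home frame: x = world -y ; image down = +x ; y = image right
m=np.array([(.03,-.043),(.03,.043),(.07,.043),(.07,-.043)])
uv=c([(102,229),(629,231),(618,485),(110,481)],4,230,0)
for half in (.0425,):
  mm=m.copy(); mm[:,1]=np.sign(m[:,1])*half
  v,r=fitplate(w,uv,mm,.059,[.48,-.3,np.radians(-94)]);print('home(strap)',v[:2],np.degrees(v[2]),r.round(1).tolist())
b=pix2z(w,c([(249,100),(485.5,100),(251,225),(484,225)],4,230,0),.04)
print('bed',(b*1000).round(1).tolist())
h=v; 
for z in (b[:2].mean(0),b[2:].mean(0)):
  d=z[:2]-h[:2]; print('bed centre in home frame', d@[np.cos(h[2]),np.sin(h[2])], d@[-np.sin(h[2]),np.cos(h[2])])
bl=pix2z(w,c([(107,171),(223,170),(510,172),(626,173)],4,230,0),.054)
for z in bl:
  d=z[:2]-h[:2]; print('block', d@[np.cos(h[2]),np.sin(h[2])], d@[-np.sin(h[2]),np.cos(h[2])])
mp=[(-.065,-.032),(-.065,.032),(.02,.032),(.02,-.032),(.02,.02),(.02,-.02)]
uvp=c([(57,48),(491,48),(461,524),(90,524),(387,524),(160,526)],2.7,220,200)
v,r=fitplate(w,uvp,mp,P[2]+.0135,[.48,-.46,np.radians(-94)]);print('plate',v[:2],np.degrees(v[2]),r.round(1).tolist())
d=v[:2]-P[:2];print('P',P,'plate ctr rel TCP in tool y,z',R.T@np.array([*d,0]))
d=v[:2]-h[:2];print('plate in home frame',d@[np.cos(h[2]),np.sin(h[2])], d@[-np.sin(h[2]),np.cos(h[2])])
E
```

```text
home(strap) [ 0.48629299 -0.30055436] -94.59858258201389 [[0.4, -0.4], [-0.4, -0.1], [-0.8, 0.1], [0.8, 0.3]]
bed [[465.8, -305.6, 40.0], [506.1, -308.6, 40.0], [464.2, -325.5, 40.0], [504.7, -328.5, 40.0]]
bed centre in home frame 0.006549456304727076 0.00015251336386070107
bed centre in home frame 0.026519423208152967 0.00031720830552188386
block 0.02055123866943468 -0.042445293846304105
block 0.020485474712962148 -0.023381421521790402
block 0.020533375517927215 0.02361217646319589
block 0.020392341086226423 0.042668696922921946
plate [ 0.47373364 -0.46988368] -94.18453907076567 [[-3.9, -0.8], [3.8, -1.0], [0.3, 1.0], [-0.9, 1.0], [1.7, 1.3], [-1.0, 0.5]]
P [ 0.47442125 -0.44971299  0.16579977] plate ctr rel TCP in tool y,z [-4.86606281e-05 -2.01672119e-02  7.81508937e-04]
plate in home frame 0.16979116430724367 0.0010569331929672562
```

Call:
drive_tool(
  targets=[
    [[0, 0.6, 0, 0.005, 0, 0, 0.2], [0, 0.9, 0, 0, 0, 0, 0.2], [0, 0.9, 0, 0, 0, 0, 0.2], [0, 0.9, 0, 0, 0, 0, 0.2], [0, 0.9, 0, 0, 0, 0, 0.2]],
  ],
)

```text
time_s: 21.05
position: [0.4904, -0.238, 0.1671]
tool_rot: [[-0.0, 0.076, 0.997], [0.001, 0.997, -0.076], [-1.0, 0.001, -0.0]]
ft_force: [1.0, 0.0, -1.1]
grip_width: 0.0621
```

Call:
drive_tool(
  targets=[
    [[0, 0.55, 0, 0, 0, 0, 0.2], [0, 0, 0, 0, 0, 0, 0.2], [0, 0, 0, 0, 0, 0, 0.2]],
  ],
)

```text
time_s: 21.35
position: [0.493, -0.2128, 0.1673]
tool_rot: [[0.0, 0.076, 0.997], [-0.0, 0.997, -0.076], [-1.0, -0.0, 0.0]]
ft_force: [-0.6, -0.6, -1.6]
grip_width: 0.0623
```

```bash
python3 - <<'E'
from h import *
plan([.4929,-.2117,.06],-4.5)
E
```

```text
t 21.35 P [ 0.493  -0.2128  0.1673] yaw -4.34 q [-36.   23.7  82.6  -0.   73.7 -31.6] w 0.0623 F [-0.6 -0.6 -1.6]
 d [-1.000e-04  1.100e-03 -1.073e-01] turn [0.003 0.    0.   ] shift(now) [ 2.15  0.02 -0.  ] shift(after turn) [ 2.15  0.02 -0.  ]
```

Call:
drive_tool(
  targets=[
    [[0.4, 0, 0, 0, 0, 0, 0.2], [0.6, 0, 0, 0, 0, 0, 0.2], [0.6, 0, 0, 0, 0, 0, 0.2], [0.5, 0, 0, 0, 0, 0, 0.2], [0, 0, 0, 0, 0, 0, 0.2]],
  ],
)

```text
time_s: 21.85
position: [0.4914, -0.2138, 0.0593]
tool_rot: [[-0.005, 0.079, 0.997], [0.004, 0.997, -0.079], [-1.0, 0.003, -0.005]]
ft_force: [0.2, -0.1, -1.0]
grip_width: 0.0623
```

Call:
drive_tool(
  targets=[
    [[0.2, 0, 0, 0, 0, 0, 0.2], [0.1, 0, 0, 0, 0, 0, 0.2], [0, 0, 0, 0, 0, 0, 0.2], [0, 0, 0, 0, 0, 0, 0.2]],
  ],
)

```text
time_s: 22.25
position: [0.4932, -0.2141, 0.0478]
tool_rot: [[0.001, 0.078, 0.997], [-0.001, 0.997, -0.078], [-1.0, -0.001, 0.001]]
ft_force: [-0.9, -0.1, -2.5]
grip_width: 0.0618
```

```bash
python3 - <<'E'
from h import *
plan([.4929,-.2117,.038],-4.5)
p=get_image('scene');save(p,'s17')
q=get_image('top');save(q,'t17')
a=cv2.imread('pics/s17.png')[200:400,0:250];b=cv2.imread('pics/t17.png')[230:370,420:620]
cv2.imwrite('pics/c17.png',cv2.resize(a,None,fx=3,fy=3,interpolation=cv2.INTER_CUBIC))
cv2.imwrite('pics/c17b.png',cv2.resize(b,None,fx=4,fy=4,interpolation=cv2.INTER_CUBIC))
E
```

```text
t 22.25 P [ 0.4932 -0.2141  0.0478] yaw -4.47 q [-36.1  32.4  90.9   0.   56.7 -31.6] w 0.0618 F [-0.9 -0.1 -2.5]
 d [-0.0003  0.0024 -0.0098] turn [0.001 0.001 0.001] shift(now) [ 0.2   0.05 -0.01] shift(after turn) [ 0.2   0.05 -0.01]
```

View pics/c17.png

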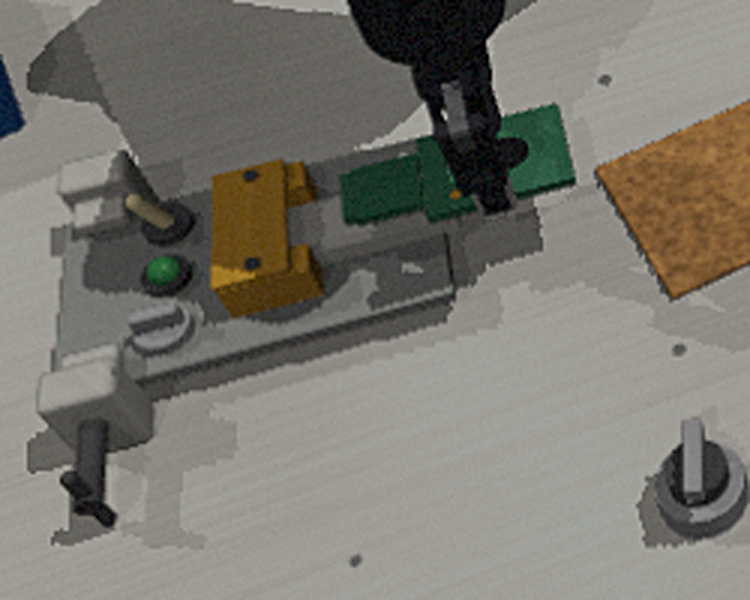

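View pics/c17b.png

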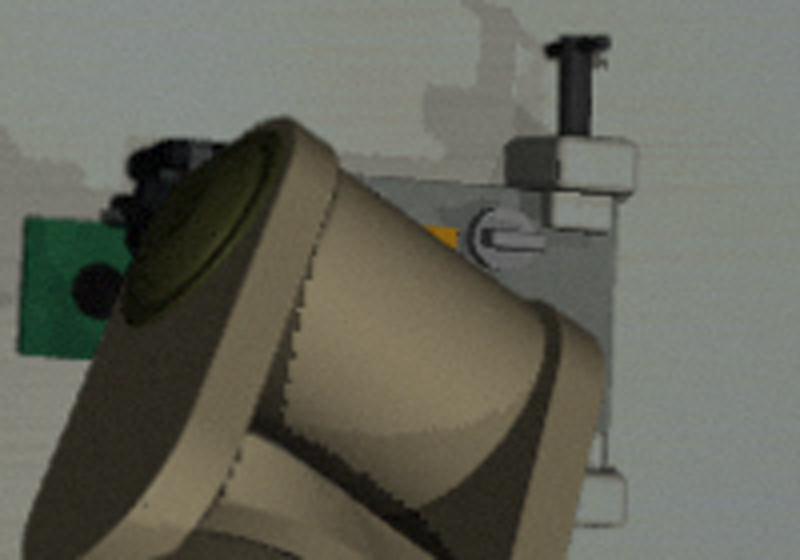

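Call:
drive_tool(
  targets=[
    [[0.12, 0, -0.01, 0, 0, 0, 0.2], [0.09, 0, 0, 0, 0, 0, 0.2], [0, -0.1, 0, 0, 0, 0, 0.2], [0, -0.15, 0, 0, 0, 0, 0.2], [0, 0, 0, 0, 0, 0, 0.2]],
  ],
)

```text
time_s: 22.85
position: [0.4916, -0.2276, 0.0368]
tool_rot: [[0.001, 0.079, 0.997], [-0.001, 0.997, -0.079], [-1.0, -0.001, 0.001]]
ft_force: [-0.0, -1.2, -1.0]
grip_width: 0.062
```

```bash
python3 - <<'E'
from h import *
plan([.4874,-.2815,.037],-4.5)
p=get_image('scene');save(p,'s18')
a=cv2.imread('pics/s18.png')[220:350,20:200]
cv2.imwrite('pics/c18.png',cv2.resize(a,None,fx=4,fy=4,interpolation=cv2.INTER_CUBIC))
E
```

```text
t 22.85 P [ 0.4916 -0.2276  0.0368] yaw -4.52 q [-37.4  33.6  90.8  -0.   55.6 -32.8] w 0.062 F [-0.  -1.2 -1. ]
 d [-0.0042 -0.0539  0.0002] turn [-0.     0.001  0.001] shift(now) [-0.   -1.08  0.  ] shift(after turn) [-0.   -1.08  0.  ]
```

View pics/c18.png

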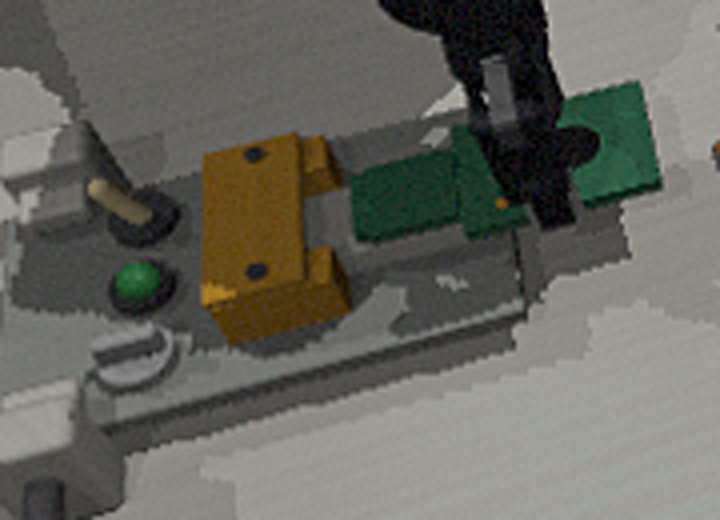

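Call:
drive_tool(
  targets=[
    [[0, -0.15, 0, 0, 0, 0, 0.2], [0, -0.2, 0, 0, 0, 0, 0.2], [0, -0.15, 0, 0, 0, 0, 0.2], [0, 0, 0, 0, 0, 0, 0.2]],
  ],
)

```text
time_s: 23.3
position: [0.4895, -0.2526, 0.0367]
tool_rot: [[0.0, 0.079, 0.997], [-0.001, 0.997, -0.079], [-1.0, -0.001, 0.001]]
ft_force: [0.3, -0.1, -1.4]
grip_width: 0.062
```

```bash
python3 - <<'E'
from h import *
plan([.4874,-.2815,.037],-4.5)
p=get_image('scene');save(p,'s19')
a=cv2.imread('pics/s19.png')[220:350,20:200]
cv2.imwrite('pics/c19.png',cv2.resize(a,None,fx=4,fy=4,interpolation=cv2.INTER_CUBIC))
E
```

```text
t 23.3 P [ 0.4895 -0.2526  0.0367] yaw -4.54 q [-39.6  34.3  89.3  -0.   56.4 -35.1] w 0.062 F [ 0.3 -0.1 -1.4]
 d [-0.0021 -0.0289  0.0003] turn [-0.001  0.001  0.001] shift(now) [-0.01 -0.58  0.  ] shift(after turn) [-0.01 -0.58  0.  ]
```

View pics/c19.png

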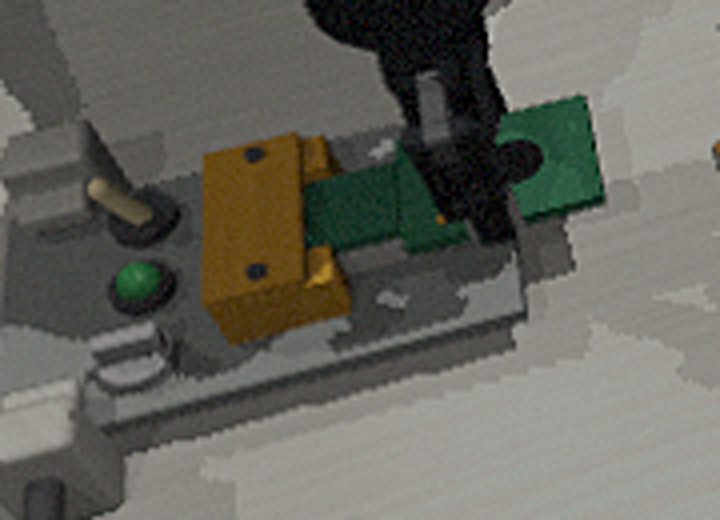

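Tongue has entered between the blocks under the strap, no contact force. Continue.

Call:
drive_tool(
  targets=[
    [[0, -0.15, 0, 0, 0, 0, 0.2], [0, -0.15, 0, 0, 0, 0, 0.2], [0, -0.15, 0, 0, 0, 0, 0.2], [0, -0.05, 0, 0, 0, 0, 0.2], [0, 0, 0, 0, 0, 0, 0.2]],
  ],
)

```text
time_s: 23.85
position: [0.4874, -0.2766, 0.0366]
tool_rot: [[0.0, 0.079, 0.997], [-0.0, 0.997, -0.079], [-1.0, -0.0, 0.0]]
ft_force: [-0.2, -0.1, -1.7]
grip_width: 0.0623
```

Call:
drive_tool(
  targets=[
    [[0, -0.05, 0, 0, 0, 0, 0.2], [0, -0.03, 0, 0, 0, 0, 0.2], [0, 0, 0, 0, 0, 0, 0.2]],
  ],
)

```text
time_s: 24.15
position: [0.4872, -0.2802, 0.0367]
tool_rot: [[0.0, 0.078, 0.997], [-0.0, 0.997, -0.078], [-1.0, -0.0, 0.0]]
ft_force: [-0.8, 0.4, -2.5]
grip_width: 0.0622
```

Still free; small steps until the shoulders touch.

Call:
drive_tool(
  targets=[
    [[0, -0.03, 0, 0, 0, 0, 0.2], [0, 0, 0, 0, 0, 0, 0.2]],
  ],
)

```text
time_s: 24.35
position: [0.4872, -0.2804, 0.0365]
tool_rot: [[-0.0, 0.078, 0.997], [0.002, 0.997, -0.078], [-1.0, 0.002, -0.0]]
ft_force: [1.8, 5.9, -1.1]
grip_width: 0.0629
```

Call:
drive_tool(
  targets=[
    [[0, -0.03, 0, 0, 0, 0, 0.2], [0, 0, 0, 0, 0, 0, 0.2]],
  ],
)

```text
time_s: 24.55
position: [0.4869, -0.2805, 0.0363]
tool_rot: [[-0.001, 0.078, 0.997], [0.005, 0.997, -0.078], [-1.0, 0.005, -0.001]]
ft_force: [3.1, 11.8, -0.2]
grip_width: 0.0621
```

Call:
drive_tool(
  targets=[
    [[0.03, 0.03, 0, 0, 0, 0, 0.2], [0.02, 0.01, 0, 0, 0, 0, 0.2], [0, 0, 0, 0, 0, 0, 0.2]],
  ],
)

```text
time_s: 24.85
position: [0.4871, -0.2804, 0.0345]
tool_rot: [[-0.0, 0.078, 0.997], [0.001, 0.997, -0.078], [-1.0, 0.001, -0.0]]
ft_force: [0.1, 4.9, 3.5]
grip_width: 0.062
```

Bed contact begins. Release gently.

Call:
drive_tool(
  targets=[
    [[0, 0.01, 0, 0, 0, 0, 0.45], [0, 0, 0, 0, 0, 0, 0.55], [0, 0, 0, 0, 0, 0, 0.65], [0, 0, 0, 0, 0, 0, 0.8], [0, 0, 0, 0, 0, 0, 0.85]],
  ],
)

```text
time_s: 25.35
position: [0.4872, -0.2809, 0.0342]
tool_rot: [[0.0, 0.078, 0.997], [-0.0, 0.997, -0.078], [-1.0, -0.0, 0.0]]
ft_force: [0.1, 0.5, -0.1]
grip_width: 0.0792
```

Call:
drive_tool(
  targets=[
    [[-0.2, 0, 0, 0, 0, 0, 0.85], [-0.5, 0, 0, 0, 0, 0, 0.85], [-0.8, 0, 0, 0, 0, 0, 0.85], [-0.8, 0, 0, 0, 0, 0, 0.85], [0, -0.5, 0, 0, 0, 0, 0.85]],
  ],
)

```text
time_s: 25.85
position: [0.4871, -0.3053, 0.1557]
tool_rot: [[0.008, 0.075, 0.997], [-0.007, 0.997, -0.075], [-1.0, -0.006, 0.008]]
ft_force: [0.5, -0.2, 0.1]
grip_width: 0.0791
```

```bash
python3 - <<'E'
from h import *
plan([.48,-.36,.16],-4.5)
w=get_image('wrist');save(w,'w20');np.save('w20.npy',w,allow_pickle=True)
p=get_image('scene');save(p,'s20')
a=cv2.imread('pics/s20.png')[220:350,20:200]
cv2.imwrite('pics/c20.png',cv2.resize(a,None,fx=4,fy=4,interpolation=cv2.INTER_CUBIC))
E
```

```text
t 25.85 P [ 0.4871 -0.3053  0.1557] yaw -4.31 q [-43.9  27.7  77.8   0.   74.  -39.6] w 0.0791 F [ 0.5 -0.2  0.1]
 d [-0.0071 -0.0547  0.0043] turn [0.003 0.008 0.006] shift(now) [-0.08 -1.1  -0.06] shift(after turn) [-0.09 -1.1  -0.06]
```

View pics/c20.png

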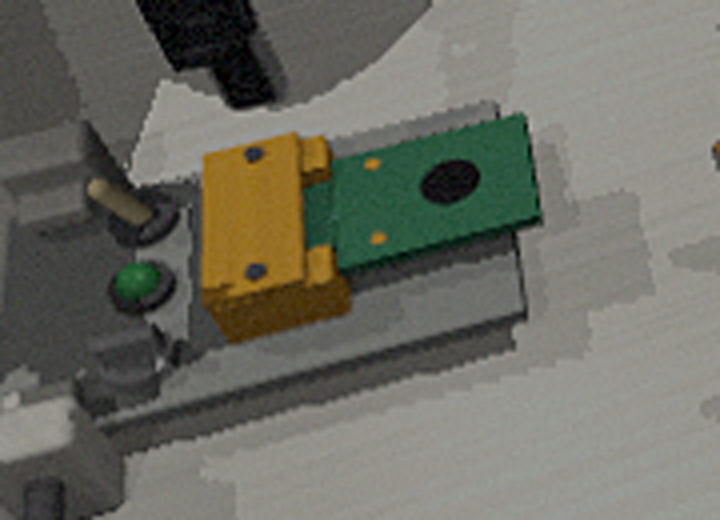

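View pics/w20.png

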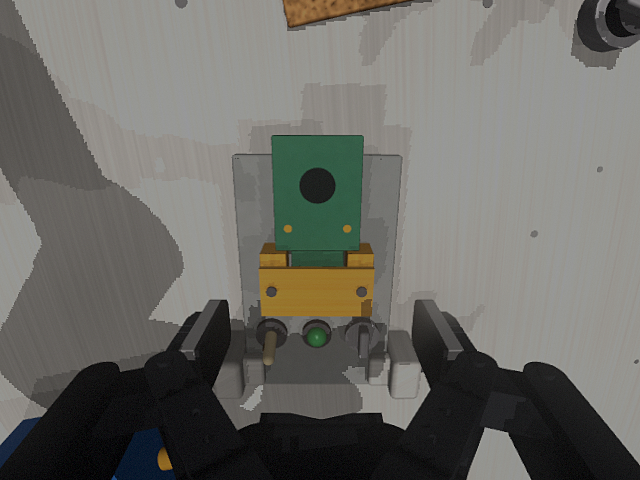

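```bash
python3 - <<'E'
import cv2
a=cv2.imread('pics/w20.png')
cv2.imwrite('pics/c20b.png',cv2.resize(a[120:330,240:400],None,fx=2.85,fy=2.85,interpolation=cv2.INTER_CUBIC))
E
```

```text
(no output)
```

View pics/c20b.png

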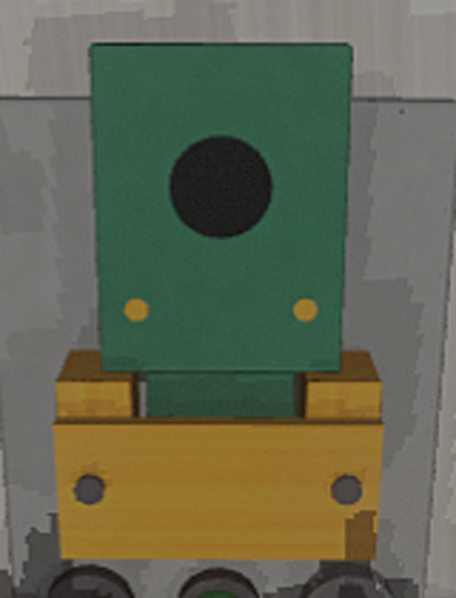

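```bash
python3 - <<'E'
from h import *
w=np.load('w20.npy',allow_pickle=True).item()
c=lambda a:[(240+u/2.85-.3,120+v/2.85-.3) for u,v in a]
m=np.array([(.03,-.0425),(.03,.0425),(.07,.0425),(.07,-.0425)])
h,r=fitplate(w,c([(54,423),(383,423),(376,560),(61,558)]),m,.059,[.48,-.3,np.radians(-94)]);print('home',h[:2],np.degrees(h[2]),r.round(1).tolist())
mp=[(-.065,-.032),(-.065,.032),(.02,.032),(.02,-.032)]
v,r=fitplate(w,c([(91,44),(352,44),(342,371),(101,371)]),mp,.048,[.48,-.3,np.radians(-94)]);print('plate',v[:2],np.degrees(v[2]),r.round(1).tolist())
d=v[:2]-h[:2];print('plate in home frame',d@[np.cos(h[2]),np.sin(h[2])], d@[-np.sin(h[2]),np.cos(h[2])])
t=get_image('top');save(t,'t20')
E
```

```text
home [ 0.48629861 -0.30044772] -94.73402149145468 [[0.5, 0.2], [-0.4, 0.5], [-0.9, -0.7], [0.7, -0.2]]
plate [ 0.48691101 -0.30032962] -94.49120265852315 [[-0.8, -0.4], [0.8, -0.3], [-0.2, 0.4], [0.3, 0.5]]
plate in home frame -0.00016823744857314267 0.0006005605046888639
```

Call:
drive_tool(
  targets=[
    [[-0.8, 0, 0, 0, 0, 0, 0.85], [-0.4, 0, 0, 0, 0, 0, 0.85], [0, 0, 0, 0, 0, 0, 0.85], [0, 0, 0, 0, 0, 0, 0.85], [0, 0, 0, 0, 0, 0, 0.85]],
  ],
)

```text
time_s: 26.5
position: [0.4848, -0.3049, 0.2077]
tool_rot: [[-0.002, 0.078, 0.997], [0.002, 0.997, -0.078], [-1.0, 0.002, -0.002]]
ft_force: [0.1, -0.5, 0.0]
grip_width: 0.0791
```

View pics/t20.png

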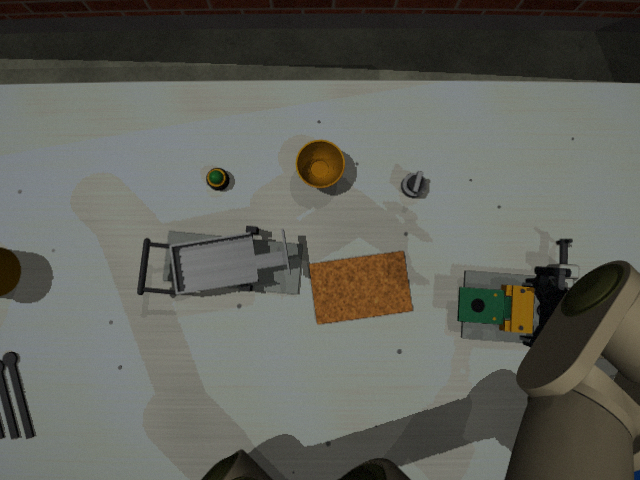

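The plate is within 1 mm of home. The tray is level, and the bowl (321,164), switch (415,181) and lamp (217,178) are where they started. I'm handing in.

```bash
python3 -c "
from rig import close_job
print(close_job())"
```

```text
the job is handed in; nothing more can be done
None
```

The plate is home under the brass keeper and released, and I handed the job in at about 26.5 s of the 64 s allowed. `close_job` reports no verdict, so this rests on my own checks.

**What I did**
1. I lifted the tray by its bar to about 0.45 rad, until the plate lay against the low end wall. I then lowered the tray level and let go of the bar.
2. I took the plate out by its tongue, laid it flat on the cork pad and let go.
3. I picked it up again by the wide part, about 20 mm behind its centre. I slid the tongue in until the shoulders pressed on the keeper blocks (about 12 N), then lowered it onto the bed and released it.

**Last checks**
- **Plate position:** the last wrist picture puts the plate 0.2 mm short along and 0.6 mm across from home, and 0.2° off straight. The picture cannot give height. The scene picture showed it lying flat on the bed with the tongue under the strap.
- **Tray and bystanders:** in the last top picture the tray looks level, and the bowl, switch and lamp are where they started.
- **Robot:** the gripper was clear at 0.21 m height, with about 0 N on the wrist.

**Odd readings**
- **Pad placement:** the fingertips met the cork about 5 mm higher than I expected, and the wrist force reached 31 N. I backed off, so the plate probably dropped a few millimetres on release; it lay flat afterwards.
- **Measured positions:** the wrist and top cameras, and positions read just after a move, differed by 1–2 mm at times. This had no visible effect on the result.

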